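# Crib up and lean the viewing screen

## Robot

A 6-joint arm with a two-finger parallel gripper is mounted at the origin on the work surface. World frame = base frame: x ahead of the robot, y to its left, z up, the work surface at z = 0. Lengths are in mm, angles in rad, forces in N, time in s.
With the tool pointing down it reaches from about 350 to 875 mm from the base axis. Payload 15.5 kg.
Tool frame: the origin (TCP) lies midway between the tips of the shut fingers; the grasp point (between the pads) lies 19 mm behind it (robot.tcp_to_grasp is the distance from the TCP to the grasp point, in mm); z points along the fingers, y is the line along which they close (so a half turn about z gives the same grasp; the last joint's range is limited). The gripper opens to 85 mm and grips with 20 to 120 N. Pads are 22 mm wide; open, the fingers measure 114 mm over their backs; the gripper's body (76 mm by 85 mm) begins 54 mm behind the grasp point. The pads swing forward as they close: fully open they stand 13 mm farther back than shut.
Start: joints at [-1.294, 0.494, 1.345, -0, 1.302, -0.096], TCP at [227.059, -582.298, 231.277] pointing down, gripper open.
Joint ranges: [-2.91, 2.91], [-0.82, 2.16], [0.22, 2.67], [-1.22, 4.37], [0.12, 2.79], [-3.08, 3.08]. Speed limits (rad/s): [1.89, 1.89, 2.57, 3.01, 3.01, 3.01].

## Interface

Orientations are given as [roll, pitch, yaw] about the fixed x, y, z axes, in that order (R = Rz(yaw) Ry(pitch) Rx(roll)).
In Python, from rig import robot gives the robot as it stands. The module is installed in compiled form; this text tells all that it offers.
- The arm moves only by the shell command python3 -m creep 'ROWS' [FORCE]. ROWS is text: rows parted by semicolons, each of 7 numbers parted by spaces: the opening, from 0 (shut) to 1 (fully open), then the shift along the tool's x, y, z in m, then the turn, a rotation vector about the tool's x, y, z in degrees. In form: fingers dx dy dz rx ry rz; .... A call has exactly 8 rows; each row is the pose to reach, as a shift and turn from the pose commanded when the call began, along the tool's axes at that moment; what a row does not reach only later rows make up. A row lasts 1/12 s, in which the tool goes at most 41.7 mm and 7.16 degrees, less where a joint would pass 70% of its speed; a pose out of reach is approached as far as the arm can. A call with a gripper value outside its range is refused whole. The fingers move at their own pace and stop on an object; FORCE is the grip in N (left out, the last holds). Time passes only in rows, so rows that repeat a pose let the fingers close, or fill a call up. It gives the time, the measured TCP pose, the force, the opening and the grip force at its end, in the units of the state.
- robot.read_state(): the state, without advancing time (a new reading comes with each control period).
- robot.grab_frame(name): name is "scene" or "top"; returns the picture (420x560x3 uint8, red, green, blue); there is no depth.
- robot.camera_params(name): a dict with "camera_matrix" (3x3 intrinsics, pixels), "k1" (the pictures are not rectified: a ray, as slopes to the right and down, at radius r is drawn at 1 + k1 r^2 times it, then the intrinsics apply), "R" (3x3) and "t" (3): a world point X has camera coordinates R X + t. Camera axes: x right, y down, z forward; pixel columns grow to the right and rows downward; lengths in mm; the calibration is good to about 2 mm. A picture is of the moment at which its call begins. camera_params takes no time and is no camera call.
- robot.sign_off(): hands the job in; it is judged then, once.
The state is a dict: "time_s": time; "q": joint angles; "dq": joint speeds; "effort": joint torques, N m; "ee_pos": TCP position; "orientation": TCP orientation; "force": force on the tool from outside, world axes, zero at the start; "torque": the same for the moment, N m; "width": finger opening in mm; "grasp_force": force on a finger pad.
Only numpy, scipy, OpenCV 4.12 (cv2) and the standard library are available. Lean on these libraries where they do the work, as an engineer would, in place of code of your own. Each camera call takes 0.05 s, during which the arm holds its last target. There are 200 camera calls.

## Task

Build a square crib from all the loose wooden slats, over the brass square on the grey stand plate: two slats lying flat to a layer, centred and squared up at opposite sides of the square, the bottom pair parallel to the brass lip and every next pair at right angles to the pair below it, with a slat left over lying alone at either side of the top layer. Then lean the white opal screen lengthwise back against the crib, facing the lip squarely, its lower short edge standing on the stand plate midway along the brass lip and just behind it, for viewing film strips. Leave the glass loupe and the tin can lid where they are.

Things in the scene. Friction and masses are not known exactly. Their poses are not given: they have to be found in the camera images.
- stand: fixed grey steel stand plate, 185 long (its x) x 130 wide (its y) x 10 thick, reaching from x = -120 to +65 mm of its origin. Origin: on the table, below the centre of the thin brass square (115 mm) let into its top. A brass lip runs across its whole -x end: inner face at x = -107 mm, 8 mm higher than the plate's top. z is up, x points from the lip to the square.
- screen: flat rectangular white opal glass viewing screen, 100 (its x) x 54 (its y) x 12 (its z) mm, about 140 g; origin at its centre. Starts lying flat on the table.
- screen_a (a point): middle of the screen's short edge face at its +x end, 50 mm from its centre
- screen_b (a point): middle of the screen's short edge face at its -x end, 50 mm from its centre
- slat0: plain wooden slat, 110 long (its x) x 24 wide (its y) x 18 thick (its z), about 50 g; origin at its centre; all slats are alike; starts flat on one of two grey felt mats, 3 mm thick, left and right of the stand, or is absent (None)
- slat1: plain wooden slat, 110 long (its x) x 24 wide (its y) x 18 thick (its z), about 50 g; origin at its centre; all slats are alike; starts flat on one of two grey felt mats, 3 mm thick, left and right of the stand, or is absent (None)
- slat2: plain wooden slat, 110 long (its x) x 24 wide (its y) x 18 thick (its z), about 50 g; origin at its centre; all slats are alike; starts flat on one of two grey felt mats, 3 mm thick, left and right of the stand, or is absent (None)
- slat3: plain wooden slat, 110 long (its x) x 24 wide (its y) x 18 thick (its z), about 50 g; origin at its centre; all slats are alike; starts flat on one of two grey felt mats, 3 mm thick, left and right of the stand, or is absent (None)
- slat4: plain wooden slat, 110 long (its x) x 24 wide (its y) x 18 thick (its z), about 50 g; origin at its centre; all slats are alike; starts flat on one of two grey felt mats, 3 mm thick, left and right of the stand, or is absent (None)
- slat5: plain wooden slat, 110 long (its x) x 24 wide (its y) x 18 thick (its z), about 50 g; origin at its centre; all slats are alike; starts flat on one of two grey felt mats, 3 mm thick, left and right of the stand, or is absent (None)
- slat6: plain wooden slat, 110 long (its x) x 24 wide (its y) x 18 thick (its z), about 50 g; origin at its centre; all slats are alike; starts flat on one of two grey felt mats, 3 mm thick, left and right of the stand, or is absent (None)
- slat7: plain wooden slat, 110 long (its x) x 24 wide (its y) x 18 thick (its z), about 50 g; origin at its centre; all slats are alike; starts flat on one of two grey felt mats, 3 mm thick, left and right of the stand, or is absent (None)
- can_lid: round grey tin film-can lid, 94 across, 12 high, flat on the table; bystander, origin under its centre
- loupe: jade-green glass loupe, 44 across, 42 high, standing; bystander, origin under its centre
Mind the look-alikes: they are no part of the job. Leave any black or red look-alike of the slat5 alone.

How it is judged (in metres and radians):
On the way, in this order (a step that is already met when the one before it is completed fails the run):
1. all slats are stacked in the crosswise crib (((angle between the x axis of slat0 and the y axis of stand, either way round below 0.2 rad and y of slat0 in the frame of stand between -0.02 and 0.02 m and (x of slat0 in the frame of stand between 0.028 and 0.055 m or x of slat0 in the frame of stand between -0.055 and -0.028 m) and (z of slat0 in the frame of stand between 0.014 and 0.024 m or z of slat0 in the frame of stand between 0.05 and 0.06 m)) or (angle between the x axis of slat0 and the x axis of stand, either way round below 0.2 rad and x of slat0 in the frame of stand between -0.02 and 0.02 m and (y of slat0 in the frame of stand between 0.028 and 0.055 m or y of slat0 in the frame of stand between -0.055 and -0.028 m) and (z of slat0 in the frame of stand between 0.032 and 0.042 m or z of slat0 in the frame of stand between 0.068 and 0.078 m))) and ((angle between the x axis of slat1 and the y axis of stand, either way round below 0.2 rad and y of slat1 in the frame of stand between -0.02 and 0.02 m and (x of slat1 in the frame of stand between 0.028 and 0.055 m or x of slat1 in the frame of stand between -0.055 and -0.028 m) and (z of slat1 in the frame of stand between 0.014 and 0.024 m or z of slat1 in the frame of stand between 0.05 and 0.06 m)) or (angle between the x axis of slat1 and the x axis of stand, either way round below 0.2 rad and x of slat1 in the frame of stand between -0.02 and 0.02 m and (y of slat1 in the frame of stand between 0.028 and 0.055 m or y of slat1 in the frame of stand between -0.055 and -0.028 m) and (z of slat1 in the frame of stand between 0.032 and 0.042 m or z of slat1 in the frame of stand between 0.068 and 0.078 m))) and ((angle between the x axis of slat2 and the y axis of stand, either way round below 0.2 rad and y of slat2 in the frame of stand between -0.02 and 0.02 m and (x of slat2 in the frame of stand between 0.028 and 0.055 m or x of slat2 in the frame of stand between -0.055 and -0.028 m) and (z of slat2 in the frame of stand between 0.014 and 0.024 m or z of slat2 in the frame of stand between 0.05 and 0.06 m)) or (angle between the x axis of slat2 and the x axis of stand, either way round below 0.2 rad and x of slat2 in the frame of stand between -0.02 and 0.02 m and (y of slat2 in the frame of stand between 0.028 and 0.055 m or y of slat2 in the frame of stand between -0.055 and -0.028 m) and (z of slat2 in the frame of stand between 0.032 and 0.042 m or z of slat2 in the frame of stand between 0.068 and 0.078 m))) and ((angle between the x axis of slat3 and the y axis of stand, either way round below 0.2 rad and y of slat3 in the frame of stand between -0.02 and 0.02 m and (x of slat3 in the frame of stand between 0.028 and 0.055 m or x of slat3 in the frame of stand between -0.055 and -0.028 m) and (z of slat3 in the frame of stand between 0.014 and 0.024 m or z of slat3 in the frame of stand between 0.05 and 0.06 m)) or (angle between the x axis of slat3 and the x axis of stand, either way round below 0.2 rad and x of slat3 in the frame of stand between -0.02 and 0.02 m and (y of slat3 in the frame of stand between 0.028 and 0.055 m or y of slat3 in the frame of stand between -0.055 and -0.028 m) and (z of slat3 in the frame of stand between 0.032 and 0.042 m or z of slat3 in the frame of stand between 0.068 and 0.078 m))) and ((angle between the x axis of slat4 and the y axis of stand, either way round below 0.2 rad and y of slat4 in the frame of stand between -0.02 and 0.02 m and (x of slat4 in the frame of stand between 0.028 and 0.055 m or x of slat4 in the frame of stand between -0.055 and -0.028 m) and (z of slat4 in the frame of stand between 0.014 and 0.024 m or z of slat4 in the frame of stand between 0.05 and 0.06 m)) or (angle between the x axis of slat4 and the x axis of stand, either way round below 0.2 rad and x of slat4 in the frame of stand between -0.02 and 0.02 m and (y of slat4 in the frame of stand between 0.028 and 0.055 m or y of slat4 in the frame of stand between -0.055 and -0.028 m) and (z of slat4 in the frame of stand between 0.032 and 0.042 m or z of slat4 in the frame of stand between 0.068 and 0.078 m))) and ((angle between the x axis of slat5 and the y axis of stand, either way round below 0.2 rad and y of slat5 in the frame of stand between -0.02 and 0.02 m and (x of slat5 in the frame of stand between 0.028 and 0.055 m or x of slat5 in the frame of stand between -0.055 and -0.028 m) and (z of slat5 in the frame of stand between 0.014 and 0.024 m or z of slat5 in the frame of stand between 0.05 and 0.06 m)) or (angle between the x axis of slat5 and the x axis of stand, either way round below 0.2 rad and x of slat5 in the frame of stand between -0.02 and 0.02 m and (y of slat5 in the frame of stand between 0.028 and 0.055 m or y of slat5 in the frame of stand between -0.055 and -0.028 m) and (z of slat5 in the frame of stand between 0.032 and 0.042 m or z of slat5 in the frame of stand between 0.068 and 0.078 m))) and ((angle between the x axis of slat6 and the y axis of stand, either way round below 0.2 rad and y of slat6 in the frame of stand between -0.02 and 0.02 m and (x of slat6 in the frame of stand between 0.028 and 0.055 m or x of slat6 in the frame of stand between -0.055 and -0.028 m) and (z of slat6 in the frame of stand between 0.014 and 0.024 m or z of slat6 in the frame of stand between 0.05 and 0.06 m)) or (angle between the x axis of slat6 and the x axis of stand, either way round below 0.2 rad and x of slat6 in the frame of stand between -0.02 and 0.02 m and (y of slat6 in the frame of stand between 0.028 and 0.055 m or y of slat6 in the frame of stand between -0.055 and -0.028 m) and (z of slat6 in the frame of stand between 0.032 and 0.042 m or z of slat6 in the frame of stand between 0.068 and 0.078 m))) and ((angle between the x axis of slat7 and the y axis of stand, either way round below 0.2 rad and y of slat7 in the frame of stand between -0.02 and 0.02 m and (x of slat7 in the frame of stand between 0.028 and 0.055 m or x of slat7 in the frame of stand between -0.055 and -0.028 m) and (z of slat7 in the frame of stand between 0.014 and 0.024 m or z of slat7 in the frame of stand between 0.05 and 0.06 m)) or (angle between the x axis of slat7 and the x axis of stand, either way round below 0.2 rad and x of slat7 in the frame of stand between -0.02 and 0.02 m and (y of slat7 in the frame of stand between 0.028 and 0.055 m or y of slat7 in the frame of stand between -0.055 and -0.028 m) and (z of slat7 in the frame of stand between 0.032 and 0.042 m or z of slat7 in the frame of stand between 0.068 and 0.078 m)))), for 0.3 s.
2. the screen leans against the crib with its foot behind the lip (((angle between screen's own x axis and vertical between 0.35 and 1 rad and x of screen_b in the frame of stand between -0.109 and -0.078 m and y of screen_b in the frame of stand between -0.035 and 0.035 m and z of screen_b in the frame of stand between 0 and 0.025 m) or (angle between screen's own x axis and vertical between 2.14159 and 2.79159 rad and x of screen_a in the frame of stand between -0.109 and -0.078 m and y of screen_a in the frame of stand between -0.035 and 0.035 m and z of screen_a in the frame of stand between 0 and 0.025 m)) and angle between the y axis of screen and the y axis of stand, either way round below 0.3 rad), for 0.3 s.
At the end, for the whole second after the job is handed in: Each slat in its layer (height within 5 mm, square within 0.2 rad), 28-55 mm to one side of the square's centre, within 20 mm lengthwise. Screen at rest, 0.35-1.0 rad from vertical, square within 0.3 rad, foot on the plate up to 29 mm behind the lip, within 35 mm of its middle (all of step 1 and all of step 2 and linear speed of screen below 0.02 m/s); the robot touches nothing.
It fails at once if the can lid is knocked more than 50 mm from its place (distance of can_lid from where it was at the start of the episode above 0.05 m).
It fails at once if the loupe is knocked more than 50 mm from its place (distance of loupe from where it was at the start of the episode above 0.05 m).
Of slat0, slat1, slat2, slat3, slat4, slat5, slat6, slat7 only 6 to 8 are there at a start; the rules pass over those that are not, and their reading is None.
At some moment in a run one of screen may be knocked a few centimetres aside while the robot is not near it.
Once in a run the grip may slacken for a moment while it holds something.
It also fails if it takes over 200 s, if anything falls off the work surface, if the arm or the gripper's body presses on something with over 40 N, if the wrist force passes 120 N, or if a joint passes its speed limit or range.

## Working session

There is one attempt and no reset: what is moved stays moved. The work goes in short steps, Python scripts to look and compute and a shell command to move; the robot and the scene stay as the last step left them, time stands still between calls to the robot, and variables do not carry over. Pictures are saved under pics/ and viewed, at most 15 in all, crops included, and the job is handed in when it is done.

```bash
mkdir -p pics; cat > h.py <<'E'
import numpy as np, cv2
from rig import robot
from scipy.spatial.transform import Rotation as Ro
def cam(n):
    c=robot.camera_params(n); return np.array(c["camera_matrix"],float),c["k1"],np.array(c["R"],float),np.array(c["t"],float)
def ray(n,px,z):
    K,k1,R,t=cam(n); px=np.atleast_2d(px).astype(float)
    d=np.c_[px,np.ones(len(px))]@np.linalg.inv(K).T; d=d[:,:2]; u=d.copy()
    for _ in range(30): u=d/(1+k1*(u**2).sum(1,keepdims=True))
    w=np.c_[u,np.ones(len(u))]@R; o=-R.T@t
    return o+w*((z-o[2])/w[:,2])[:,None]
def proj(n,X):
    K,k1,R,t=cam(n); c=np.atleast_2d(X)@R.T+t; u=c[:,:2]/c[:,2:]; u=u*(1+k1*(u**2).sum(1,keepdims=True))
    return (np.c_[u,np.ones(len(u))]@K.T)[:,:2]
def snap(n,f=None,):
    im=robot.grab_frame(n)
    if f: cv2.imwrite("pics/"+f,im[:,:,::-1])
    return im
E
python3 - <<'E'
from h import *
for n in("top","scene"):
    snap(n,n+"0.png"); K,k,R,t=cam(n); print(n,K[0,0],k,-R.T@t,R[2])
s=robot.read_state();print(s["ee_pos"],s["orientation"],s["width"])
E
```

```text
top 517.5931622463148 0.011932545429205934 [ 377.2233763   -70.2844958  1505.55251532] [ 0.08846251 -0.01669238 -0.99593963]
scene 528.8494836312123 -0.00814165172296146 [1453.7311123   584.48389957  834.05868634] [-0.68971003 -0.46362691 -0.55619255]
[ 226.9918984  -581.9712855   230.77747903] [-3.14049842e+00 -1.05797717e-04  3.71847207e-01] 85.36358571274184
```

View pics/top0.png

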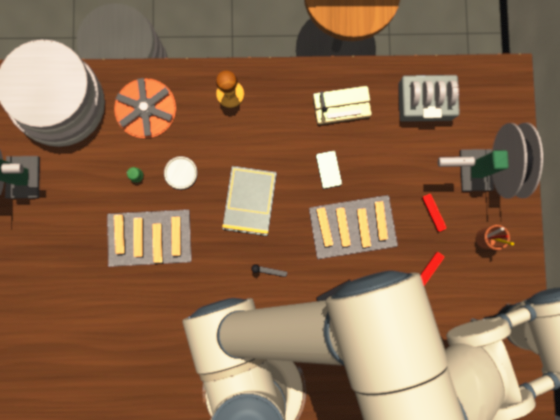

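View pics/scene0.png

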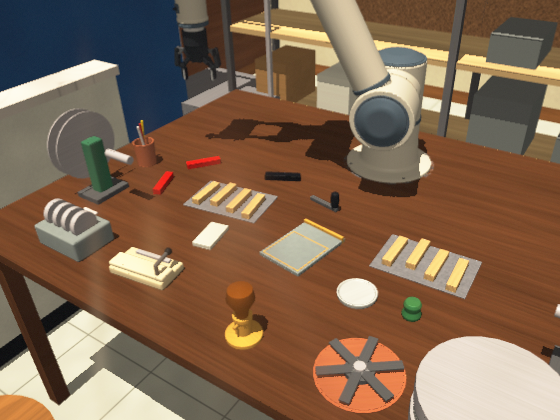

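Top view: stand around (250,200) with the lip on the robot side (~(245,232)). There are 4 slats on the left mat (118–177, ~237), 4 on the right mat (325–382, ~225), the screen at (329,169), the lid at (180,172) and the loupe at (134,176). The red look-alikes at (433,212) and (432,268) stay put.

```bash
cat >> h.py <<'E'
def comps(m,amin,amax):
    cs,_=cv2.findContours(m.astype(np.uint8),cv2.RETR_EXTERNAL,cv2.CHAIN_APPROX_NONE)
    return [c for c in cs if amin<cv2.contourArea(c)<amax]
def rect(c,z,n="top"):
    w=ray(n,c[:,0,:],z)[:,:2].astype(np.float32); (cx,cy),(a,b),g=cv2.minAreaRect(w)
    if a<b: a,b,g=b,a,g+90
    g=(g+90)%180-90
    return np.array([cx,cy,a,b,g])
def slats(im,n="top",z=21):
    h=cv2.cvtColor(im,cv2.COLOR_RGB2HSV)
    m=(h[...,0]>14)&(h[...,0]<30)&(h[...,1]>90)&(h[...,2]>150)
    return m,[(cv2.moments(c),rect(c,z,n)) for c in comps(m,60,900)]
def screen(im,z=12):
    h=cv2.cvtColor(im,cv2.COLOR_RGB2HSV); m=(h[...,1]<45)&(h[...,2]>190)
    return [rect(c,z) for c in comps(m,300,1400)]
E
python3 - <<'E'
from h import *
im=cv2.imread("pics/top0.png")[:,:,::-1].copy()
m,S=slats(im); np.set_printoptions(precision=1,suppress=True)
for M,r in S: print("s",M['m10']/M['m00'],M['m01']/M['m00'],r)
for r in screen(im): print("screen?",r)
h=cv2.cvtColor(im,cv2.COLOR_RGB2HSV)
for p in [(118,236),(240,185),(245,222),(245,232),(329,169),(115,215),(180,172),(268,215)]: print(p,h[p[1],p[0]])
big=cv2.resize(im[150:245,210:290],None,fx=7,fy=6,interpolation=cv2.INTER_CUBIC);cv2.imwrite("pics/stand.png",big[:,:,::-1])
E
```

```text
s 244.4055354993983 228.68231046931407 [458.9  16.6 133.9  12.8  80.1]
s 156.90895953757226 242.46965317919074 [424.3 267.8 112.4  27.8   2.5]
s 137.5179185076092 237.0255277368679 [441.  322.7 108.8  25.6   0.3]
s 175.50554751567776 235.5827303424988 [443.2 214.8 111.7  25.7  -0.1]
s 118.74939172749392 233.65742092457418 [451.1 376.1 114.4  28.    2.5]
s 363.453313253012 227.46536144578315 [ 456.3 -324.3  113.4   27.8    6.2]
s 342.78152118427766 226.82644206227667 [ 459.3 -264.6  113.    27.4    8.1]
s 324.29229989868287 226.45592705167172 [ 461.3 -211.5  113.1   27.5   11.5]
s 380.73032581453634 220.32832080200498 [ 475.8 -374.9  113.3   27.9    5.1]
s 219.2354312354312 94.96736596736596 [852.4  88.8  33.9  29.  -26.6]
s 239.32340425531916 92.07943262411347 [860.6  27.2  54.1  26.4  -0.7]
s 376.66491228070174 18.60175438596491 [1076.8 -383.9   71.    18.8  -10.1]
screen? [ -48.3 -465.8   95.8   88.8   15.3]
screen? [148.1  84.8 151.9  66.5  14.6]
screen? [487.8  11.3 125.4  43.   82.1]
screen? [569.1  -0.6 104.1 103.9  80.9]
screen? [625.8 202.1  86.   84.9 -26.7]
screen? [ 628.6 -228.8  100.6   54.2   10.3]
screen? [ 847.1 -286.3  127.1   39.3  -82.6]
screen? [ 840.6 -524.3  125.1  122.2   87.8]
(118, 236) [ 23 128 253]
(240, 185) [ 26  30 203]
(245, 222) [ 27  29 204]
(245, 232) [ 17  60 132]
(329, 169) [ 30  10 253]
(115, 215) [ 19 107 241]
(180, 172) [ 24  16 252]
(268, 215) [ 26  32 215]
```

View pics/stand.png

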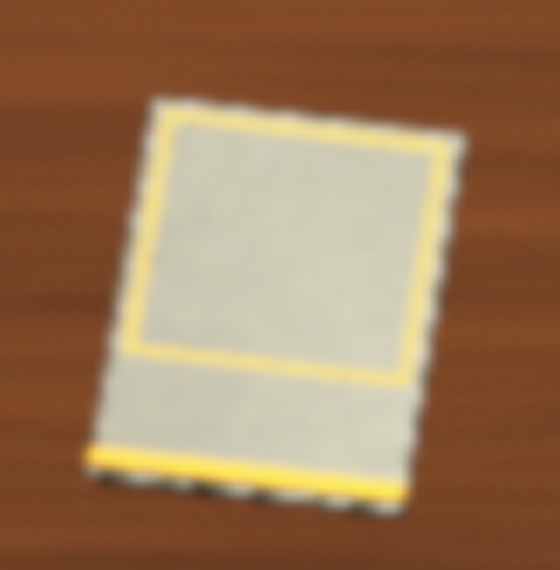

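```bash
cat >> h.py <<'E'
S0=np.array([569.1,-0.6]); SY=-9.1
def st(x,y): c,s=np.cos(np.radians(SY)),np.sin(np.radians(SY)); return S0+[c*x-s*y,s*x+c*y]
def Rt(yaw,pitch=0): # tool down, tilted by pitch deg about world-yawed y
    return Ro.from_euler('z',yaw,degrees=True)*Ro.from_euler('y',pitch,degrees=True)*Ro.from_euler('x',180,degrees=True)
def plan(wps,start=None):
    s=robot.read_state(); p=np.array(s["ee_pos"]); R=Ro.from_euler('xyz',s["orientation"])
    print("t",round(s["time_s"],2),p.round(1),np.degrees(s["orientation"]).round(1),"w",round(s["width"],1))
    for x,y,z,yaw,*t in wps:
        q=np.array([x,y,z]); Q=Rt(yaw,*t); d=R.inv().apply(q-p)/1000; r=(R.inv()*Q).as_rotvec(degrees=True)
        print("to",q.round(0),yaw,":",d.round(3),r.round(1)); p=p+R.apply(d.round(3)*1000); R=R*Ro.from_rotvec(r.round(1),degrees=True)
def slatplan(px,py,g,sx,sy,layer,prev=None):
    P=st(sx,sy); Y=SY+90 if layer%2 else SY; z=14+18*(layer-1); s=robot.read_state(); p=np.array(s["ee_pos"]); y0=np.degrees(s["orientation"][2])
    plan([((p[0]+px)/2,(p[1]+py)/2,180,(y0+g)/2),(px,py,60,g),(px,py,6,g),(px,py,180,g),((px+P[0])/2,(py+P[1])/2,180,(g+Y)/2),(*P,z+40,Y),(*P,z,Y),(*P,180,Y)])
E
python3 - <<'E'
from h import *
slatplan(461.3,-211.5,11.5,43,0,1)
E
```

```text
t 0.1 [ 227.  -582.   230.8] [-179.9   -0.    21.3] w 85.4
to [ 344. -397.  180.] 16.402637781124064 : [ 0.176 -0.13   0.051] [-0.1 -0.   4.9]
to [ 461. -212.   60.] 11.5 : [ 0.165 -0.145  0.12 ] [ 0.  -0.   4.9]
to [ 461. -212.    6.] 11.5 : [0.    0.    0.054] [ 0. -0.  0.]
to [ 461. -212.  180.] 11.5 : [ 0.     0.    -0.174] [ 0. -0.  0.]
to [ 536. -109.  180.] 46.2 : [ 0.094 -0.085 -0.   ] [  0.    0.  -34.7]
to [612.  -7.  54.] 80.9 : [ 0.126 -0.016  0.126] [  0.    0.  -34.7]
to [612.  -7.  14.] 80.9 : [-0.   -0.    0.04] [0. 0. 0.]
to [612.  -7. 180.] 80.9 : [-0.    -0.    -0.166] [0. 0. 0.]
```

```bash
python3 -m creep '0.48 .176 -.130 .051 0 0 4.9;0.48 .176 -.130 .051 0 0 4.9;0.48 .176 -.130 .051 0 0 4.9;0.48 .176 -.130 .051 0 0 4.9;0.48 .176 -.130 .051 0 0 4.9;0.48 .176 -.130 .051 0 0 4.9;0.48 .176 -.130 .051 0 0 4.9;0.48 .176 -.130 .051 0 0 4.9' 50
python3 -m creep '0.48 .165 -.145 .120 0 0 4.9;0.48 .165 -.145 .120 0 0 4.9;0.48 .165 -.145 .120 0 0 4.9;0.48 .165 -.145 .120 0 0 4.9;0.48 .165 -.145 .120 0 0 4.9;0.48 .165 -.145 .120 0 0 4.9;0.48 .165 -.145 .120 0 0 4.9;0.48 .165 -.145 .120 0 0 4.9'
python3 - <<'E'
from h import *
slatplan(461.3,-211.5,11.5,43,0,1)
E
```

```text
time_s: 0.77
ee_pos: [344.2, -396.4, 180.1]
orientation: [-3.141, 0.0, 0.288]
force: [0.1, -0.2, 0.8]
width: 41.0
grasp_force: 0.0
time_s: 1.43
ee_pos: [461.5, -210.8, 59.3]
orientation: [-3.141, 0.001, 0.203]
force: [-0.6, -0.0, 1.0]
width: 41.2
grasp_force: 0.0
t 1.43 [ 461.5 -210.8   59.3] [-1.799e+02  1.000e-01  1.160e+01] w 41.2
to [ 461. -211.  180.] 11.564586892769663 : [-0.     0.    -0.121] [-0.1  0.1  0.1]
to [ 461. -212.   60.] 11.5 : [-0.001  0.     0.12 ] [ 0. -0.  0.]
to [ 461. -212.    6.] 11.5 : [0.    0.    0.054] [ 0. -0.  0.]
to [ 461. -212.  180.] 11.5 : [ 0.001  0.    -0.174] [ 0. -0.  0.]
to [ 536. -109.  180.] 46.2 : [ 0.094 -0.084  0.   ] [  0.   -0.  -34.7]
to [612.  -7.  54.] 80.9 : [ 0.126 -0.017  0.126] [  0.    0.  -34.7]
to [612.  -7.  14.] 80.9 : [-0.   -0.    0.04] [0. 0. 0.]
to [612.  -7. 180.] 80.9 : [-0.    -0.    -0.166] [0. 0. 0.]
```

Accurate. Next: descend, grip, lift a little and check the width.

```bash
python3 -m creep '0.48 0 0 .053 0 0 0;0.48 0 0 .053 0 0 0;0.48 0 0 .053 0 0 0;0 0 0 .053 0 0 0;0 0 0 .053 0 0 0;0 0 0 .053 0 0 0;0 0 0 .053 0 0 0;0 0 0 .053 0 0 0' 50
python3 -m creep '0 0 0 0 0 0 0;0 0 0 -.17 0 0 0;0 0 0 -.17 0 0 0;0 0 0 -.17 0 0 0;0 0 0 -.17 0 0 0;0 0 0 -.17 0 0 0;0 0 0 -.17 0 0 0;0 0 0 -.17 0 0 0'
python3 -c '
from h import *
snap("scene","a1.png")'
```

```text
time_s: 2.1
ee_pos: [461.6, -212.2, 8.3]
orientation: [3.14, -0.001, 0.201]
force: [-2.5, -2.9, 11.4]
width: 22.5
grasp_force: 50.5
time_s: 2.77
ee_pos: [461.0, -211.5, 177.4]
orientation: [3.141, -0.0, 0.201]
force: [-0.2, 0.8, -1.5]
width: 22.6
grasp_force: 49.4
```

View pics/a1.png

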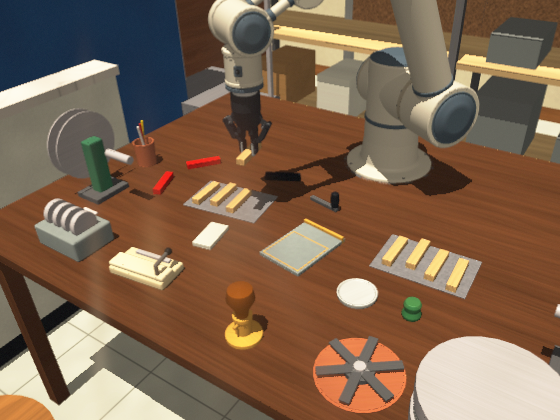

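```bash
sed -i 's/z=14+18/z=16.5+18/; s/(px,py,6,g)/(px,py,9,g)/' h.py; cat >> h.py <<'E'
def placeplan(sx,sy,layer):
    P=st(sx,sy); Y=SY+90 if layer%2 else SY; z=16.5+18*(layer-1); s=robot.read_state(); p=np.array(s["ee_pos"]); y0=np.degrees(s["orientation"][2])
    plan([((p[0]+P[0])/2,(p[1]+P[1])/2,180,(y0+Y)/2),(*P,z+40,Y),(*P,z,Y),(*P,180,Y)])
E
python3 -c '
from h import *
placeplan(43,0,1)'
```

```text
t 2.82 [ 460.5 -211.2  176.5] [-1.80e+02  1.00e-01  1.15e+01] w 22.8
to [ 536. -109.  180.] 46.20169641964505 : [ 0.094 -0.085 -0.004] [ -0.1   0.  -34.7]
to [612.  -7.  56.] 80.9 : [ 0.126 -0.016  0.124] [  0.    0.1 -34.7]
to [612.  -7.  16.] 80.9 : [-0.    0.    0.04] [ 0. -0.  0.]
to [612.  -7. 180.] 80.9 : [-0.     0.    -0.164] [ 0. -0.  0.]
```

```bash
python3 -m creep '0 .094 -.085 -.004 0 0 -34.7;0 .094 -.085 -.004 0 0 -34.7;0 .094 -.085 -.004 0 0 -34.7;0 .094 -.085 -.004 0 0 -34.7;0 .094 -.085 -.004 0 0 -34.7;0 .094 -.085 -.004 0 0 -34.7;0 .094 -.085 -.004 0 0 -34.7;0 .094 -.085 -.004 0 0 -34.7'
python3 -m creep '0 .126 -.016 .124 0 0 -34.7;0 .126 -.016 .124 0 0 -34.7;0 .126 -.016 .124 0 0 -34.7;0 .126 -.016 .124 0 0 -34.7;0 .126 -.016 .124 0 0 -34.7;0 .126 -.016 .124 0 0 -34.7;0 .126 -.016 .124 0 0 -34.7;0 .126 -.016 .124 0 0 -34.7'
python3 -c '
from h import *
placeplan(43,0,1)'
```

```text
time_s: 3.48
ee_pos: [535.7, -109.7, 180.3]
orientation: [-3.14, 0.001, 0.802]
force: [-0.6, 0.2, -0.4]
width: 22.9
grasp_force: 32.1
time_s: 4.15
ee_pos: [611.8, -8.5, 58.0]
orientation: [3.141, 0.0, 1.406]
force: [-0.1, -0.9, 0.1]
width: 22.4
grasp_force: 55.1
t 4.15 [611.8  -8.5  58. ] [180.    0.   80.6] w 22.4
to [612.  -8. 180.] 80.74088739219039 : [ 0.    -0.    -0.122] [ 0.   0.  -0.2]
to [612.  -7.  56.] 80.9 : [ 0.001 -0.     0.123] [ 0.   0.  -0.1]
to [612.  -7.  16.] 80.9 : [ 0.   -0.    0.04] [ 0.  0. -0.]
to [612.  -7. 180.] 80.9 : [ 0.    -0.    -0.163] [ 0.  0. -0.]
```

```bash
python3 -m creep '0 .001 0 .02 0 0 0;0 .001 0 .03 0 0 0;0 .001 0 .036 0 0 0;0 .001 0 .040 0 0 0;0 .001 0 .040 0 0 0;0 .001 0 .040 0 0 0;0 .001 0 .040 0 0 0;0 .001 0 .040 0 0 0'
python3 -c '
from h import *
snap("scene","a2.png")'
```

```text
time_s: 4.82
ee_pos: [612.5, -6.6, 17.9]
orientation: [3.141, -0.0, 1.412]
force: [-0.1, 0.4, -1.2]
width: 22.6
grasp_force: 55.1
```

View pics/a2.png

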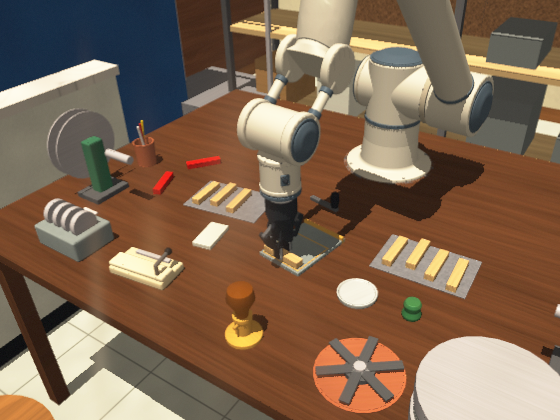

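```bash
python3 -m creep '0 0 0 .002 0 0 0;0 0 0 .002 0 0 0;.6 0 0 .002 0 0 0;.6 0 0 .002 0 0 0;.6 0 0 .002 0 0 0;.6 0 0 -.080 0 0 0;.6 0 0 -.162 0 0 0;.6 0 0 -.162 0 0 0'
python3 -c '
from h import *
slatplan(459.3,-264.6,8.1,-43,0,1)
im=snap("top","a3.png")
m,S=slats(im)
for M,r in S: print(r.round(1))
print([r for r in screen(im) if 40<r[3]<65])
'
```

```text
time_s: 5.53
ee_pos: [611.4, -6.4, 141.3]
orientation: [-3.14, 0.0, 1.412]
force: [0.9, -0.9, -0.2]
width: 51.3
grasp_force: 0.0
t 5.53 [611.4  -6.4 141.3] [-179.9    0.    80.9] w 51.3
to [ 535. -136.  180.] 44.50139223378204 : [-0.139 -0.055 -0.039] [-0.1  0.  36.4]
to [ 459. -265.   60.] 8.1 : [-0.145  0.039  0.121] [ 0.   0.  36.4]
to [ 459. -265.    9.] 8.1 : [0.    0.    0.051] [0. 0. 0.]
to [ 459. -265.  180.] 8.1 : [ 0.     0.    -0.171] [0. 0. 0.]
to [ 493. -129.  180.] 44.5 : [ 0.053 -0.129 -0.001] [  0.    0.  -36.4]
to [527.   6.  56.] 80.9 : [ 0.119 -0.073  0.124] [ -0.    0.  -36.4]
to [527.   6.  16.] 80.9 : [ 0.   -0.    0.04] [-0.  0.  0.]
to [527.   6. 180.] 80.9 : [-0.    -0.    -0.164] [-0.  0.  0.]
[4.527e+02 2.688e+02 5.470e+01 2.560e+01 1.000e-01]
[4.652e+02 3.229e+02 6.050e+01 2.560e+01 3.000e-01]
[ 4.589e+02  2.148e+02  8.040e+01  2.570e+01 -1.000e-01]
[474.8 376.8  66.3  25.5   0.6]
[ 456.3 -324.3  113.4   27.8    6.2]
[ 459.4 -264.7  113.    27.6    7.7]
[ 476.  -374.9  113.    28.     5. ]
[ 8.524e+02  8.440e+01  3.610e+01  2.340e+01 -5.000e-01]
[ 8.606e+02  2.720e+01  5.410e+01  2.640e+01 -7.000e-01]
[array([ 629.18060303, -228.96691895,   99.43585968,   53.55710602,
         10.3425169 ])]
```

View pics/a3.png

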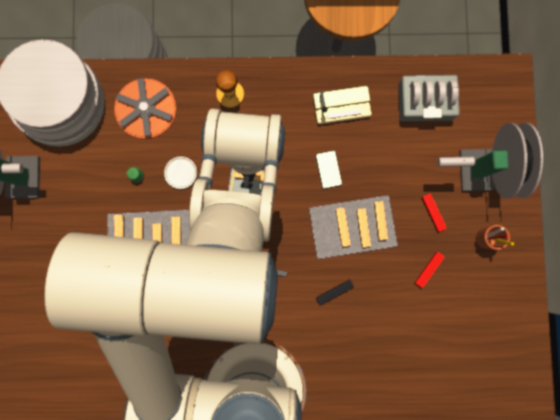

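```bash
python3 -m creep '.48 -.139 -.055 -.039 0 0 36.4;.48 -.139 -.055 -.039 0 0 36.4;.48 -.139 -.055 -.039 0 0 36.4;.48 -.139 -.055 -.039 0 0 36.4;.48 -.139 -.055 -.039 0 0 36.4;.48 -.139 -.055 -.039 0 0 36.4;.48 -.139 -.055 -.039 0 0 36.4;.48 -.139 -.055 -.039 0 0 36.4' 60
python3 -m creep '.48 -.145 .039 .121 0 0 36.4;.48 -.145 .039 .121 0 0 36.4;.48 -.145 .039 .121 0 0 36.4;.48 -.145 .039 .121 0 0 36.4;.48 -.145 .039 .121 0 0 36.4;.48 -.145 .039 .121 0 0 36.4;.48 -.145 .039 .121 0 0 36.4;.48 -.145 .039 .121 0 0 36.4'
python3 -c '
from h import *
slatplan(459.3,-264.6,8.1,-43,0,1)
im=snap("top")
m,S=slats(im,z=28)
for M,r in S: print(r.round(1))
'
```

```text
time_s: 6.25
ee_pos: [536.0, -134.4, 179.0]
orientation: [-3.141, 0.0, 0.782]
force: [0.6, -0.4, 0.1]
width: 41.2
grasp_force: 0.0
time_s: 6.92
ee_pos: [460.5, -263.8, 58.4]
orientation: [-3.141, -0.0, 0.146]
force: [0.5, 0.1, 0.3]
width: 40.6
grasp_force: 0.0
t 6.92 [ 460.5 -263.8   58.4] [-180.    -0.     8.4] w 40.6
to [ 460. -264.  180.] 8.23688634778772 : [-0.001  0.    -0.122] [-0.  -0.   0.1]
to [ 459. -265.   60.] 8.1 : [-0.     0.001  0.12 ] [-0.  -0.   0.2]
to [ 459. -265.    9.] 8.1 : [-0.    -0.     0.051] [-0. -0. -0.]
to [ 459. -265.  180.] 8.1 : [-0.    -0.    -0.171] [-0. -0. -0.]
to [ 493. -129.  180.] 44.5 : [ 0.052 -0.13   0.   ] [ -0.   -0.  -36.4]
to [527.   6.  56.] 80.9 : [ 0.119 -0.073  0.124] [ -0.   -0.  -36.4]
to [527.   6.  16.] 80.9 : [-0.    0.    0.04] [ 0. -0. -0.]
to [527.   6. 180.] 80.9 : [-0.     0.    -0.164] [ 0. -0. -0.]
[424.1 266.3 111.8  27.7   2.4]
[4.407e+02 3.209e+02 1.083e+02 2.550e+01 3.000e-01]
[ 4.429e+02  2.135e+02  1.112e+02  2.560e+01 -1.000e-01]
[451.6 374.2 112.2  27.8   2.8]
[587.1  -3.9 117.2  77.9  80.8]
[ 8.516e+02  8.360e+01  3.890e+01  2.330e+01 -5.000e-01]
[ 8.583e+02  2.670e+01  5.380e+01  2.620e+01 -7.000e-01]
```

```bash
python3 -m creep '.48 -.001 .001 .05 0 0 0;.48 -.001 .001 .05 0 0 0;.48 -.001 .001 .05 0 0 0;0 -.001 .001 .05 0 0 0;0 -.001 .001 .05 0 0 0;0 -.001 .001 .05 0 0 0;0 -.001 .001 .05 0 0 0;0 -.001 .001 .05 0 0 0'
python3 -m creep '0 0 0 -.17 0 0 0;0 0 0 -.17 0 0 0;0 0 0 -.17 0 0 0;0 0 0 -.17 0 0 0;0 0 0 -.17 0 0 0;0 0 0 -.17 0 0 0;0 0 0 -.17 0 0 0;0 0 0 -.17 0 0 0'
python3 -m creep '0 .052 -.13 0 0 0 -36.4;0 .052 -.13 0 0 0 -36.4;0 .052 -.13 0 0 0 -36.4;0 .052 -.13 0 0 0 -36.4;0 .052 -.13 0 0 0 -36.4;0 .052 -.13 0 0 0 -36.4;0 .052 -.13 0 0 0 -36.4;0 .052 -.13 0 0 0 -36.4'
python3 -m creep '0 .119 -.073 .124 0 0 -36.4;0 .119 -.073 .124 0 0 -36.4;0 .119 -.073 .124 0 0 -36.4;0 .119 -.073 .124 0 0 -36.4;0 .119 -.073 .124 0 0 -36.4;0 .119 -.073 .124 0 0 -36.4;0 .119 -.073 .124 0 0 -36.4;0 .119 -.073 .124 0 0 -36.4'
python3 -c '
from h import *
placeplan(-43,0,1)'
```

```text
time_s: 7.63
ee_pos: [459.7, -265.9, 9.7]
orientation: [3.14, -0.002, 0.142]
force: [0.0, 3.4, 12.0]
width: 22.6
grasp_force: 60.2
time_s: 8.3
ee_pos: [458.3, -265.2, 177.4]
orientation: [-3.14, 0.001, 0.141]
force: [-0.4, -0.7, -0.8]
width: 22.3
grasp_force: 59.3
time_s: 8.97
ee_pos: [491.7, -130.0, 177.6]
orientation: [-3.14, 0.001, 0.772]
force: [0.4, -0.4, -0.6]
width: 22.4
grasp_force: 59.3
time_s: 9.63
ee_pos: [525.9, 4.9, 54.5]
orientation: [3.142, 0.0, 1.407]
force: [0.2, -0.3, 0.2]
width: 22.4
grasp_force: 59.3
t 9.63 [525.9   4.9  54.5] [180.    0.   80.6] w 22.4
to [526.   6. 180.] 80.75612888987024 : [ 0.001  0.    -0.125] [ 0.   0.  -0.1]
to [527.   6.  56.] 80.9 : [0.    0.001 0.123] [ 0.   0.  -0.2]
to [527.   6.  16.] 80.9 : [ 0.   -0.    0.04] [0. 0. 0.]
to [527.   6. 180.] 80.9 : [ 0.    -0.    -0.163] [0. 0. 0.]
```

```bash
sed -i 's/(px,py,9,g)/(px,py,11,g)/' h.py; python3 -m creep '0 .001 0 .02 0 0 0;0 .001 0 .03 0 0 0;0 .001 0 .036 0 0 0;0 .001 0 .038 0 0 0;0 .001 0 .038 0 0 0;0 .001 0 .038 0 0 0;.6 .001 0 .038 0 0 0;.6 .001 0 .038 0 0 0'
python3 -m creep '.6 0 0 0 0 0 0;.6 0 0 -.08 0 0 0;.6 0 0 -.16 0 0 0;.6 0 0 -.16 0 0 0;.6 0 0 -.16 0 0 0;.6 0 0 -.16 0 0 0;.6 0 0 -.16 0 0 0;.6 0 0 -.16 0 0 0'
python3 -c '
from h import *
slatplan(456.3,-324.3,6.2,0,-43,2)'
```

```text
time_s: 10.3
ee_pos: [526.1, 6.6, 16.6]
orientation: [3.141, -0.0, 1.411]
force: [-0.5, 0.1, 0.7]
width: 45.7
grasp_force: 0.0
time_s: 10.97
ee_pos: [525.6, 6.9, 176.0]
orientation: [-3.141, 0.0, 1.412]
force: [0.2, -0.9, -0.5]
width: 51.2
grasp_force: 0.0
t 10.97 [525.6   6.9 176. ] [-180.     0.    80.9] w 51.2
to [ 491. -159.  180.] 43.54939021522985 : [-0.169 -0.008 -0.004] [-0.   0.  37.3]
to [ 456. -324.   60.] 6.2 : [-0.139  0.096  0.12 ] [-0.   0.  37.4]
to [ 456. -324.   11.] 6.2 : [-0.     0.     0.049] [-0.  0. -0.]
to [ 456. -324.  180.] 6.2 : [-0.     0.    -0.169] [-0.  0. -0.]
to [ 509. -184.  180.] -1.4499999999999997 : [ 0.068 -0.134 -0.   ] [-0.   0.   7.6]
to [562. -43.  74.] -9.1 : [ 0.049 -0.142  0.105] [-0.   0.   7.7]
to [562. -43.  34.] -9.1 : [0.   0.   0.04] [ 0.  0. -0.]
to [562. -43. 180.] -9.1 : [ 0.     0.    -0.145] [ 0.  0. -0.]
```

```bash
python3 -m creep '.48 -.169 -.008 -.004 0 0 37.3;.48 -.169 -.008 -.004 0 0 37.3;.48 -.169 -.008 -.004 0 0 37.3;.48 -.169 -.008 -.004 0 0 37.3;.48 -.169 -.008 -.004 0 0 37.3;.48 -.169 -.008 -.004 0 0 37.3;.48 -.169 -.008 -.004 0 0 37.3;.48 -.169 -.008 -.004 0 0 37.3'
python3 -m creep '.48 -.139 .096 .12 0 0 37.4;.48 -.139 .096 .12 0 0 37.4;.48 -.139 .096 .12 0 0 37.4;.48 -.139 .096 .12 0 0 37.4;.48 -.139 .096 .12 0 0 37.4;.48 -.139 .096 .12 0 0 37.4;.48 -.139 .096 .12 0 0 37.4;.48 -.139 .096 .12 0 0 37.4'
python3 -c '
from h import *
slatplan(456.3,-324.3,6.2,0,-43,2)
im=snap("top")
cv2.imwrite("pics/crib1.png",cv2.resize(im[150:245,210:290],None,fx=7,fy=6,interpolation=cv2.INTER_CUBIC)[:,:,::-1])'
```

```text
time_s: 11.63
ee_pos: [490.6, -158.5, 179.0]
orientation: [-3.139, 0.001, 0.762]
force: [0.0, 0.2, -0.6]
width: 41.0
grasp_force: 0.0
time_s: 12.3
ee_pos: [456.7, -323.2, 59.7]
orientation: [-3.14, 0.001, 0.111]
force: [-0.2, 0.3, -0.3]
width: 41.1
grasp_force: 0.0
t 12.3 [ 456.7 -323.2   59.7] [-1.799e+02  1.000e-01  6.400e+00] w 41.1
to [ 457. -324.  180.] 6.290996229586819 : [-0.    0.   -0.12] [-0.1  0.1  0.1]
to [ 456. -324.   60.] 6.2 : [-0.001  0.001  0.12 ] [ 0.  -0.   0.1]
to [ 456. -324.   11.] 6.2 : [ 0.    -0.     0.049] [ 0. -0. -0.]
to [ 456. -324.  180.] 6.2 : [ 0.    -0.    -0.169] [ 0. -0. -0.]
to [ 509. -184.  180.] -1.4499999999999997 : [ 0.068 -0.134 -0.   ] [ 0.  -0.   7.6]
to [562. -43.  74.] -9.1 : [ 0.05  -0.142  0.105] [ 0.  -0.1  7.7]
to [562. -43.  34.] -9.1 : [-0.   -0.    0.04] [ 0.  0. -0.]
to [562. -43. 180.] -9.1 : [-0.001 -0.    -0.145] [ 0.  0. -0.]
```

View pics/crib1.png

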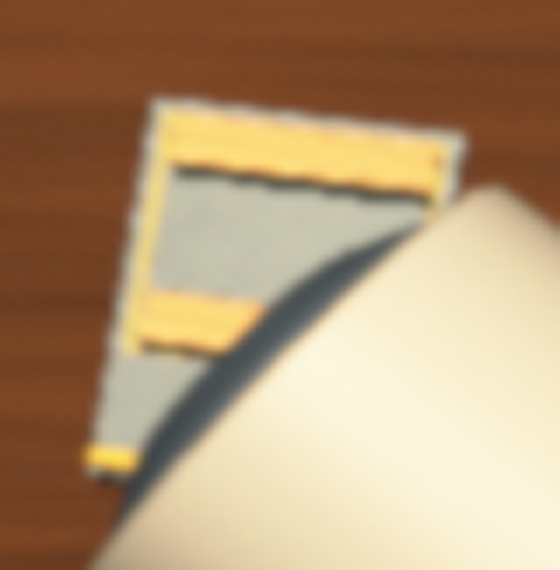

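```bash
python3 -m creep '.48 -.001 .001 .049 0 0 0;.48 -.001 .001 .049 0 0 0;.48 -.001 .001 .049 0 0 0;0 -.001 .001 .049 0 0 0;0 -.001 .001 .049 0 0 0;0 -.001 .001 .049 0 0 0;0 -.001 .001 .049 0 0 0;0 -.001 .001 .049 0 0 0'
python3 -m creep '0 0 0 -.169 0 0 0;0 0 0 -.169 0 0 0;0 0 0 -.169 0 0 0;0 0 0 -.169 0 0 0;0 0 0 -.169 0 0 0;0 0 0 -.169 0 0 0;0 0 0 -.169 0 0 0;0 0 0 -.169 0 0 0'
python3 -m creep '0 .068 -.134 0 0 0 7.6;0 .068 -.134 0 0 0 7.6;0 .068 -.134 0 0 0 7.6;0 .068 -.134 0 0 0 7.6;0 .068 -.134 0 0 0 7.6;0 .068 -.134 0 0 0 7.6;0 .068 -.134 0 0 0 7.6;0 .068 -.134 0 0 0 7.6'
python3 -m creep '0 .05 -.142 .105 0 0 7.7;0 .05 -.142 .105 0 0 7.7;0 .05 -.142 .105 0 0 7.7;0 .05 -.142 .105 0 0 7.7;0 .05 -.142 .105 0 0 7.7;0 .05 -.142 .105 0 0 7.7;0 .05 -.142 .105 0 0 7.7;0 .05 -.142 .105 0 0 7.7'
python3 -c '
from h import *
placeplan(0,-43,2)'
```

```text
time_s: 13.02
ee_pos: [456.7, -325.5, 12.8]
orientation: [3.14, -0.002, 0.109]
force: [0.9, 3.3, 11.4]
width: 22.3
grasp_force: 60.1
time_s: 13.68
ee_pos: [455.4, -324.7, 179.5]
orientation: [-3.14, 0.001, 0.108]
force: [-0.6, -0.3, -1.8]
width: 22.1
grasp_force: 59.2
time_s: 14.35
ee_pos: [508.6, -185.4, 179.6]
orientation: [-3.141, 0.001, -0.025]
force: [0.9, -0.2, -0.1]
width: 22.2
grasp_force: 59.2
time_s: 15.02
ee_pos: [562.5, -45.1, 75.4]
orientation: [3.141, -0.0, -0.16]
force: [0.9, -0.7, -0.4]
width: 22.0
grasp_force: 59.2
t 15.02 [562.5 -45.1  75.4] [180.   -0.   -9.2] w 22.0
to [562. -44. 180.] -9.127009799343128 : [-0.    -0.001 -0.105] [ 0. -0. -0.]
to [562. -43.  74.] -9.1 : [-0.001 -0.001  0.106] [ 0.  -0.  -0.1]
to [562. -43.  34.] -9.1 : [ 0.   -0.    0.04] [ 0. -0.  0.]
to [562. -43. 180.] -9.1 : [ 0.     0.    -0.146] [ 0. -0.  0.]
```

```bash
sed -i 's/16\.5+18/19.5+18/g; s/(px,py,11,g)/(px,py,10.5,g)/' h.py; python3 -m creep '0 0 -.002 .02 0 0 0;0 0 -.002 .03 0 0 0;0 0 -.002 .034 0 0 0;0 0 -.002 .037 0 0 0;0 0 -.002 .037 0 0 0;0 0 -.002 .037 0 0 0;.6 0 -.002 .037 0 0 0;.6 0 -.002 .037 0 0 0'
python3 -m creep '.6 0 0 0 0 0 0;.6 0 0 -.07 0 0 0;.6 0 0 -.14 0 0 0;.6 0 0 -.14 0 0 0;.6 0 0 -.14 0 0 0;.6 0 0 -.14 0 0 0;.6 0 0 -.14 0 0 0;.6 0 0 -.14 0 0 0'
python3 -c '
from h import *
slatplan(476,-374.9,5.0,0,43,2)'
```

```text
time_s: 15.68
ee_pos: [563.1, -42.0, 38.8]
orientation: [3.142, -0.001, -0.159]
force: [-0.2, 1.0, 0.3]
width: 45.6
grasp_force: 0.0
time_s: 16.35
ee_pos: [562.4, -41.8, 177.7]
orientation: [3.142, 0.001, -0.159]
force: [-0.2, -0.6, 0.3]
width: 51.4
grasp_force: 0.0
t 16.35 [562.4 -41.8 177.7] [ 1.8e+02  1.0e-01 -9.1e+00] w 51.4
to [ 519. -208.  180.] -2.045878865535645 : [-0.016  0.171 -0.002] [-0.   0.1 -7. ]
to [ 476. -375.   60.] 5.0 : [-0.038  0.168  0.12 ] [ 0.  -0.  -7.1]
to [ 476. -375.   10.] 5.0 : [0.    0.    0.049] [ 0. -0.  0.]
to [ 476. -375.  180.] 5.0 : [ 0.001  0.    -0.169] [ 0. -0.  0.]
to [ 526. -167.  180.] -2.05 : [ 0.067 -0.203 -0.   ] [ 0.  -0.   7.1]
to [576.  42.  78.] -9.1 : [ 0.043 -0.21   0.102] [-0. -0.  7.]
to [576.  42.  38.] -9.1 : [-0.   -0.    0.04] [-0. -0.  0.]
to [576.  42. 180.] -9.1 : [-0.    -0.    -0.142] [-0. -0.  0.]
```

```bash
python3 -m creep '.48 -.016 .171 -.002 0 0 -7;.48 -.016 .171 -.002 0 0 -7;.48 -.016 .171 -.002 0 0 -7;.48 -.016 .171 -.002 0 0 -7;.48 -.016 .171 -.002 0 0 -7;.48 -.016 .171 -.002 0 0 -7;.48 -.016 .171 -.002 0 0 -7;.48 -.016 .171 -.002 0 0 -7'
python3 -m creep '.48 -.038 .168 .12 0 0 -7.1;.48 -.038 .168 .12 0 0 -7.1;.48 -.038 .168 .12 0 0 -7.1;.48 -.038 .168 .12 0 0 -7.1;.48 -.038 .168 .12 0 0 -7.1;.48 -.038 .168 .12 0 0 -7.1;.48 -.038 .168 .12 0 0 -7.1;.48 -.038 .168 .12 0 0 -7.1'
python3 -m creep '.48 0 .001 .049 0 0 0;.48 0 .001 .049 0 0 0;.48 0 .001 .049 0 0 0;0 0 .001 .049 0 0 0;0 0 .001 .049 0 0 0;0 0 .001 .049 0 0 0;0 0 .001 .049 0 0 0;0 0 .001 .049 0 0 0'
python3 -m creep '0 0 0 -.169 0 0 0;0 0 0 -.169 0 0 0;0 0 0 -.169 0 0 0;0 0 0 -.169 0 0 0;0 0 0 -.169 0 0 0;0 0 0 -.169 0 0 0;0 0 0 -.169 0 0 0;0 0 0 -.169 0 0 0'
python3 -m creep '0 .067 -.203 0 0 0 7.1;0 .067 -.203 0 0 0 7.1;0 .067 -.203 0 0 0 7.1;0 .067 -.203 0 0 0 7.1;0 .067 -.203 0 0 0 7.1;0 .067 -.203 0 0 0 7.1;0 .067 -.203 0 0 0 7.1;0 .067 -.203 0 0 0 7.1'
python3 -m creep '0 .043 -.21 .102 0 0 7;0 .043 -.21 .102 0 0 7;0 .043 -.21 .102 0 0 7;0 .043 -.21 .102 0 0 7;0 .043 -.21 .102 0 0 7;0 .043 -.21 .102 0 0 7;0 .043 -.21 .102 0 0 7;0 .043 -.21 .102 0 0 7'
python3 -c '
from h import *
placeplan(0,43,2)'
```

```text
time_s: 17.02
ee_pos: [519.9, -207.1, 179.5]
orientation: [-3.141, 0.001, -0.036]
force: [-0.5, 0.3, 0.3]
width: 40.9
grasp_force: 0.0
time_s: 17.68
ee_pos: [476.4, -373.4, 60.1]
orientation: [-3.141, 0.0, 0.088]
force: [0.1, 0.3, 0.7]
width: 41.3
grasp_force: 0.0
time_s: 18.35
ee_pos: [476.9, -376.0, 13.1]
orientation: [3.14, -0.002, 0.087]
force: [1.1, 4.2, 10.9]
width: 21.8
grasp_force: 60.1
time_s: 19.02
ee_pos: [475.4, -375.2, 179.4]
orientation: [-3.14, 0.001, 0.087]
force: [0.7, -0.0, -0.0]
width: 22.1
grasp_force: 59.2
time_s: 19.68
ee_pos: [524.7, -167.2, 179.3]
orientation: [-3.141, 0.002, -0.035]
force: [0.2, -0.5, -0.3]
width: 22.1
grasp_force: 59.3
time_s: 20.35
ee_pos: [575.3, 40.6, 76.8]
orientation: [3.141, 0.002, -0.158]
force: [0.2, 0.1, -0.0]
width: 21.8
grasp_force: 59.3
t 20.35 [575.3  40.6  76.8] [ 1.8e+02  1.0e-01 -9.0e+00] w 21.8
to [576.  41. 180.] -9.068943473042026 : [-0.    -0.001 -0.103] [0.  0.1 0. ]
to [576.  42.  78.] -9.1 : [ 0.    -0.     0.102] [0.  0.  0.1]
to [576.  42.  38.] -9.1 : [ 0.   -0.    0.04] [ 0.  0. -0.]
to [576.  42. 180.] -9.1 : [ 0.    -0.    -0.142] [ 0.  0. -0.]
```

```bash
python3 -m creep '0 0 -.001 .02 0 0 0;0 0 -.001 .03 0 0 0;0 0 -.001 .035 0 0 0;0 0 -.001 .038 0 0 0;0 0 -.001 .038 0 0 0;0 0 -.001 .038 0 0 0;.6 0 -.001 .038 0 0 0;.6 0 -.001 .038 0 0 0'
python3 -m creep '.6 0 0 0 0 0 0;.6 0 0 -.07 0 0 0;.6 0 0 -.14 0 0 0;.6 0 0 -.14 0 0 0;.6 0 0 -.14 0 0 0;.6 0 0 -.14 0 0 0;.6 0 0 -.14 0 0 0;.6 0 0 -.14 0 0 0'
python3 -c '
from h import *
slatplan(443,214.5,0,43,0,3)'
```

```text
time_s: 21.02
ee_pos: [576.2, 41.5, 40.9]
orientation: [-3.141, -0.001, -0.159]
force: [-0.3, -0.5, -0.2]
width: 45.2
grasp_force: 0.0
time_s: 21.68
ee_pos: [575.3, 41.6, 179.7]
orientation: [3.141, 0.001, -0.159]
force: [0.2, 0.3, -0.5]
width: 50.8
grasp_force: 0.0
t 21.68 [575.3  41.6 179.7] [ 1.8e+02  1.0e-01 -9.1e+00] w 50.8
to [509. 128. 180.] -4.5462894468469015 : [-0.079 -0.075 -0.   ] [ 0.   0.1 -4.5]
to [443. 214.  60.] 0 : [-0.073 -0.081  0.12 ] [ 0.  -0.  -4.6]
to [443. 214.  10.] 0 : [-0.     0.     0.049] [ 0. -0.  0.]
to [443. 214. 180.] 0 : [ 0.     0.    -0.169] [ 0. -0.  0.]
to [527. 104. 180.] 40.45 : [ 0.084  0.111 -0.   ] [  0.   -0.  -40.4]
to [612.  -7.  96.] 80.9 : [-0.008  0.139  0.084] [  0.   -0.  -40.5]
to [612.  -7.  56.] 80.9 : [-0.     0.001  0.04 ] [0. 0. 0.]
to [612.  -7. 180.] 80.9 : [-0.    -0.    -0.124] [0. 0. 0.]
```

```bash
python3 -m creep '.48 -.079 -.075 0 0 0 -4.5;.48 -.079 -.075 0 0 0 -4.5;.48 -.079 -.075 0 0 0 -4.5;.48 -.079 -.075 0 0 0 -4.5;.48 -.079 -.075 0 0 0 -4.5;.48 -.079 -.075 0 0 0 -4.5;.48 -.079 -.075 0 0 0 -4.5;.48 -.079 -.075 0 0 0 -4.5'
python3 -m creep '.48 -.073 -.081 .12 0 0 -4.6;.48 -.073 -.081 .12 0 0 -4.6;.48 -.073 -.081 .12 0 0 -4.6;.48 -.073 -.081 .12 0 0 -4.6;.48 -.073 -.081 .12 0 0 -4.6;.48 -.073 -.081 .12 0 0 -4.6;.48 -.073 -.081 .12 0 0 -4.6;.48 -.073 -.081 .12 0 0 -4.6'
python3 -c '
from h import *
slatplan(443,214.5,0,43,0,3)
im=snap("top")
for M,r in slats(im)[1]: print(r.round(1))
print([r for r in screen(im) if 40<r[3]<65])
cv2.imwrite("pics/crib2.png",cv2.resize(im[140:280,90:350],None,fx=3,fy=3,interpolation=cv2.INTER_CUBIC)[:,:,::-1])'
```

```text
time_s: 22.35
ee_pos: [510.2, 127.4, 179.9]
orientation: [3.141, 0.0, -0.081]
force: [-0.1, 0.8, -0.7]
width: 40.9
grasp_force: 0.0
time_s: 23.02
ee_pos: [445.0, 214.2, 61.1]
orientation: [-3.141, -0.002, -0.001]
force: [0.1, 0.9, -0.8]
width: 41.3
grasp_force: 0.0
t 23.02 [445.  214.2  61.1] [-1.8e+02 -1.0e-01 -1.0e-01] w 41.3
to [444. 214. 180.] -0.030434900330615074 : [-0.001 -0.    -0.119] [-0.  -0.1 -0. ]
to [443. 214.  60.] 0 : [-0.001 -0.     0.12 ] [-0.  -0.  -0.1]
to [443. 214.  10.] 0 : [ 0.   -0.    0.05] [-0. -0.  0.]
to [443. 214. 180.] 0 : [ 0.   -0.   -0.17] [-0. -0.  0.]
to [527. 104. 180.] 40.45 : [0.084 0.111 0.   ] [ -0.   -0.  -40.4]
to [612.  -7.  96.] 80.9 : [-0.007  0.139  0.085] [ -0.   -0.  -40.5]
to [612.  -7.  56.] 80.9 : [-0.   -0.    0.04] [ 0. -0.  0.]
to [612.  -7. 180.] 80.9 : [-0.    -0.    -0.125] [ 0. -0.  0.]
[458.9  16.6 133.9  12.8  80.1]
[ 8.539e+02  8.440e+01  3.900e+01  2.340e+01 -5.000e-01]
[ 8.606e+02  2.720e+01  5.410e+01  2.640e+01 -7.000e-01]
[array([487.79241943,  11.23600388, 123.88098907,  40.12589645,
        80.80265808]), array([483.30767822, 331.03988647, 127.50672913,  44.42570877,
       -70.71905518]), array([ 629.43920898, -228.7628479 ,   98.90751648,   53.66822052,
         10.17514324])]
```

View pics/crib2.png

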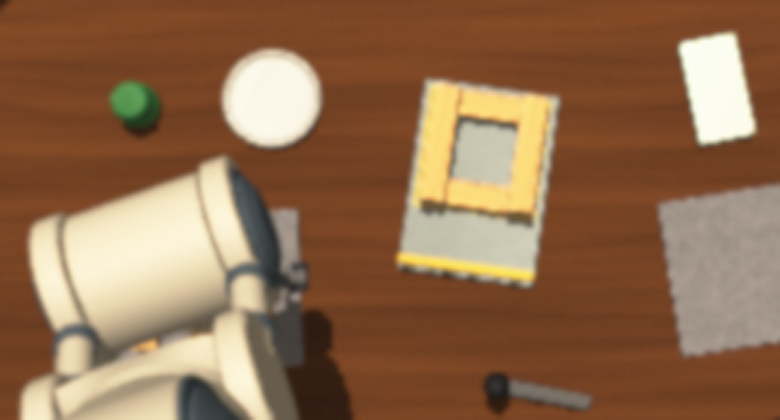

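Two clean crossed layers sit centred at about (485,150) in the crop, square to the brass. Continuing with slat 5.

```bash
python3 -m creep '.48 -.002 0 .05 0 0 0;.48 -.002 0 .05 0 0 0;.48 -.002 0 .05 0 0 0;0 -.002 0 .05 0 0 0;0 -.002 0 .05 0 0 0;0 -.002 0 .05 0 0 0;0 -.002 0 .05 0 0 0;0 -.002 0 .05 0 0 0'
python3 -m creep '0 0 0 -.17 0 0 0;0 0 0 -.17 0 0 0;0 0 0 -.17 0 0 0;0 0 0 -.17 0 0 0;0 0 0 -.17 0 0 0;0 0 0 -.17 0 0 0;0 0 0 -.17 0 0 0;0 0 0 -.17 0 0 0'
python3 -m creep '0 .084 .111 0 0 0 -40.4;0 .084 .111 0 0 0 -40.4;0 .084 .111 0 0 0 -40.4;0 .084 .111 0 0 0 -40.4;0 .084 .111 0 0 0 -40.4;0 .084 .111 0 0 0 -40.4;0 .084 .111 0 0 0 -40.4;0 .084 .111 0 0 0 -40.4'
python3 -m creep '0 -.007 .139 .085 0 0 -40.5;0 -.007 .139 .085 0 0 -40.5;0 -.007 .139 .085 0 0 -40.5;0 -.007 .139 .085 0 0 -40.5;0 -.007 .139 .085 0 0 -40.5;0 -.007 .139 .085 0 0 -40.5;0 -.007 .139 .085 0 0 -40.5;0 -.007 .139 .085 0 0 -40.5'
python3 -c '
from h import *
placeplan(43,0,3)'
```

```text
time_s: 23.73
ee_pos: [442.2, 214.9, 11.5]
orientation: [-3.141, -0.002, 0.0]
force: [-1.2, -2.3, 12.5]
width: 22.2
grasp_force: 60.3
time_s: 24.4
ee_pos: [440.7, 214.4, 179.3]
orientation: [3.141, 0.002, 0.0]
force: [0.7, -0.0, -1.2]
width: 21.8
grasp_force: 59.2
time_s: 25.07
ee_pos: [524.7, 103.6, 179.0]
orientation: [-3.14, 0.002, 0.701]
force: [0.8, 1.2, -1.5]
width: 22.1
grasp_force: 59.3
time_s: 25.73
ee_pos: [609.8, -6.2, 94.8]
orientation: [-3.141, 0.0, 1.406]
force: [0.0, -0.5, -0.1]
width: 22.1
grasp_force: 59.3
t 25.73 [609.8  -6.2  94.8] [-179.9    0.    80.6] w 22.1
to [611.  -7. 180.] 80.74127311294106 : [-0.     0.001 -0.085] [-0.1  0.  -0.2]
to [612.  -7.  96.] 80.9 : [-0.001  0.001  0.084] [ 0.   0.  -0.1]
to [612.  -7.  56.] 80.9 : [ 0.   -0.    0.04] [ 0.  0. -0.]
to [612.  -7. 180.] 80.9 : [ 0.    -0.    -0.124] [ 0.  0. -0.]
```

```bash
python3 -m creep '0 -.001 .002 .02 0 0 0;0 -.001 .002 .03 0 0 0;0 -.001 .002 .036 0 0 0;0 -.001 .002 .039 0 0 0;0 -.001 .002 .039 0 0 0;0 -.001 .002 .039 0 0 0;.6 -.001 .002 .039 0 0 0;.6 -.001 .002 .039 0 0 0'
python3 -m creep '.6 0 0 0 0 0 0;.6 0 0 -.07 0 0 0;.6 0 0 -.124 0 0 0;.6 0 0 -.124 0 0 0;.6 0 0 -.124 0 0 0;.6 0 0 -.124 0 0 0;.6 0 0 -.124 0 0 0;.6 0 0 -.124 0 0 0'
python3 -c '
from h import *
slatplan(424.2,267.2,2.5,-43,0,3)'
```

```text
time_s: 26.4
ee_pos: [612.3, -8.0, 56.9]
orientation: [3.141, -0.0, 1.412]
force: [0.0, 0.5, -0.3]
width: 45.3
grasp_force: 0.0
time_s: 27.07
ee_pos: [611.3, -7.9, 179.3]
orientation: [-3.14, 0.0, 1.412]
force: [-0.5, -1.1, -0.7]
width: 51.1
grasp_force: 0.0
t 27.07 [611.3  -7.9 179.3] [-179.9    0.    80.9] w 51.1
to [518. 130. 180.] 41.69755562254558 : [ 0.121 -0.114 -0.001] [-0.1  0.  39.2]
to [424. 267.  60.] 2.5 : [ 0.022 -0.165  0.12 ] [ 0.   0.  39.2]
to [424. 267.  10.] 2.5 : [-0.    0.    0.05] [ 0.  0. -0.]
to [424. 267. 180.] 2.5 : [-0.    0.   -0.17] [ 0.  0. -0.]
to [475. 137. 180.] 41.7 : [0.045 0.133 0.   ] [  0.    0.  -39.2]
to [527.   6.  96.] 80.9 : [-0.048  0.131  0.085] [  0.    0.  -39.2]
to [527.   6.  56.] 80.9 : [-0.    0.    0.04] [-0.  0. -0.]
to [527.   6. 180.] 80.9 : [-0.001  0.    -0.124] [-0.  0. -0.]
```

```bash
python3 -m creep '.48 .121 -.114 -.001 0 0 39.2;.48 .121 -.114 -.001 0 0 39.2;.48 .121 -.114 -.001 0 0 39.2;.48 .121 -.114 -.001 0 0 39.2;.48 .121 -.114 -.001 0 0 39.2;.48 .121 -.114 -.001 0 0 39.2;.48 .121 -.114 -.001 0 0 39.2;.48 .121 -.114 -.001 0 0 39.2'
python3 -m creep '.48 .022 -.165 .12 0 0 39.2;.48 .022 -.165 .12 0 0 39.2;.48 .022 -.165 .12 0 0 39.2;.48 .022 -.165 .12 0 0 39.2;.48 .022 -.165 .12 0 0 39.2;.48 .022 -.165 .12 0 0 39.2;.48 .022 -.165 .12 0 0 39.2;.48 .022 -.165 .12 0 0 39.2'
python3 -m creep '.48 -.001 -.001 .049 0 0 0;.48 -.001 -.001 .049 0 0 0;.48 -.001 -.001 .049 0 0 0;0 -.001 -.001 .049 0 0 0;0 -.001 -.001 .049 0 0 0;0 -.001 -.001 .049 0 0 0;0 -.001 -.001 .049 0 0 0;0 -.001 -.001 .049 0 0 0'
python3 -m creep '0 0 0 -.17 0 0 0;0 0 0 -.17 0 0 0;0 0 0 -.17 0 0 0;0 0 0 -.17 0 0 0;0 0 0 -.17 0 0 0;0 0 0 -.17 0 0 0;0 0 0 -.17 0 0 0;0 0 0 -.17 0 0 0'
python3 -m creep '0 .045 .133 0 0 0 -39.2;0 .045 .133 0 0 0 -39.2;0 .045 .133 0 0 0 -39.2;0 .045 .133 0 0 0 -39.2;0 .045 .133 0 0 0 -39.2;0 .045 .133 0 0 0 -39.2;0 .045 .133 0 0 0 -39.2;0 .045 .133 0 0 0 -39.2'
python3 -m creep '0 -.048 .131 .085 0 0 -39.2;0 -.048 .131 .085 0 0 -39.2;0 -.048 .131 .085 0 0 -39.2;0 -.048 .131 .085 0 0 -39.2;0 -.048 .131 .085 0 0 -39.2;0 -.048 .131 .085 0 0 -39.2;0 -.048 .131 .085 0 0 -39.2;0 -.048 .131 .085 0 0 -39.2'
python3 -c '
from h import *
placeplan(-43,0,3)'
```

```text
time_s: 27.73
ee_pos: [518.2, 129.5, 180.5]
orientation: [-3.141, 0.001, 0.731]
force: [-0.0, 0.4, 0.1]
width: 40.9
grasp_force: 0.0
time_s: 28.4
ee_pos: [425.3, 267.1, 60.8]
orientation: [3.141, 0.001, 0.049]
force: [0.0, -0.1, -0.9]
width: 40.7
grasp_force: 0.0
time_s: 29.07
ee_pos: [425.1, 268.4, 13.8]
orientation: [-3.141, -0.002, 0.044]
force: [0.9, -3.3, 11.2]
width: 22.2
grasp_force: 60.2
time_s: 29.73
ee_pos: [423.5, 267.9, 181.4]
orientation: [3.141, 0.002, 0.044]
force: [-0.1, -0.6, -0.3]
width: 22.0
grasp_force: 59.2
time_s: 30.4
ee_pos: [474.3, 137.3, 181.2]
orientation: [-3.14, 0.002, 0.725]
force: [-0.0, 0.7, 0.1]
width: 22.0
grasp_force: 59.2
time_s: 31.07
ee_pos: [525.9, 8.1, 96.8]
orientation: [-3.14, 0.0, 1.406]
force: [0.5, -0.4, -0.4]
width: 22.0
grasp_force: 59.2
t 31.07 [525.9   8.1  96.8] [-179.9    0.    80.6] w 22.0
to [526.   7. 180.] 80.73414017892898 : [-0.001  0.    -0.083] [-0.1  0.  -0.2]
to [527.   6.  96.] 80.9 : [-0.001  0.001  0.084] [ 0.   0.  -0.1]
to [527.   6.  56.] 80.9 : [ 0.   -0.    0.04] [ 0.  0. -0.]
to [527.   6. 180.] 80.9 : [ 0.    -0.    -0.124] [ 0.  0. -0.]
```

```bash
python3 -m creep '0 -.002 .001 .02 0 0 0;0 -.002 .001 .03 0 0 0;0 -.002 .001 .036 0 0 0;0 -.002 .001 .0395 0 0 0;0 -.002 .001 .0395 0 0 0;0 -.002 .001 .0395 0 0 0;.6 -.002 .001 .0395 0 0 0;.6 -.002 .001 .0395 0 0 0'
python3 -m creep '.6 0 0 0 0 0 0;.6 0 0 -.07 0 0 0;.6 0 0 -.124 0 0 0;.6 0 0 -.124 0 0 0;.6 0 0 -.124 0 0 0;.6 0 0 -.124 0 0 0;.6 0 0 -.124 0 0 0;.6 0 0 -.124 0 0 0'
python3 -c '
from h import *
slatplan(441,322,.3,0,43,4)'
```

```text
time_s: 31.73
ee_pos: [527.2, 5.5, 58.3]
orientation: [3.141, -0.0, 1.412]
force: [0.2, -0.1, 0.1]
width: 44.9
grasp_force: 0.0
time_s: 32.4
ee_pos: [526.2, 5.6, 180.8]
orientation: [-3.14, 0.0, 1.412]
force: [-1.1, 0.2, 0.1]
width: 51.0
grasp_force: 0.0
t 32.4 [526.2   5.6 180.8] [-179.9    0.    80.9] w 51.0
to [484. 164. 180.] 40.59830672347507 : [ 0.149 -0.067  0.001] [-0.1  0.  40.3]
to [441 322  60] 0.3 : [ 0.071 -0.148  0.12 ] [ 0.   0.  40.3]
to [441. 322.  10.] 0.3 : [-0.    -0.     0.049] [ 0.  0. -0.]
to [441 322 180] 0.3 : [-0.    -0.    -0.169] [ 0.  0. -0.]
to [508. 182. 180.] -4.3999999999999995 : [ 0.067  0.14  -0.   ] [0.  0.  4.7]
to [576.  42. 114.] -9.1 : [0.078 0.135 0.066] [0.  0.  4.7]
to [576.  42.  74.] -9.1 : [-0.   -0.    0.04] [ 0.  0. -0.]
to [576.  42. 180.] -9.1 : [-0.    -0.    -0.106] [ 0.  0. -0.]
```

```bash
python3 -m creep '.48 .149 -.067 .001 0 0 40.3;.48 .149 -.067 .001 0 0 40.3;.48 .149 -.067 .001 0 0 40.3;.48 .149 -.067 .001 0 0 40.3;.48 .149 -.067 .001 0 0 40.3;.48 .149 -.067 .001 0 0 40.3;.48 .149 -.067 .001 0 0 40.3;.48 .149 -.067 .001 0 0 40.3'
python3 -m creep '.48 .071 -.148 .12 0 0 40.3;.48 .071 -.148 .12 0 0 40.3;.48 .071 -.148 .12 0 0 40.3;.48 .071 -.148 .12 0 0 40.3;.48 .071 -.148 .12 0 0 40.3;.48 .071 -.148 .12 0 0 40.3;.48 .071 -.148 .12 0 0 40.3;.48 .071 -.148 .12 0 0 40.3'
python3 -m creep '.48 -.001 -.001 .05 0 0 0;.48 -.001 -.001 .05 0 0 0;.48 -.001 -.001 .05 0 0 0;0 -.001 -.001 .05 0 0 0;0 -.001 -.001 .05 0 0 0;0 -.001 -.001 .05 0 0 0;0 -.001 -.001 .05 0 0 0;0 -.001 -.001 .05 0 0 0'
python3 -m creep '0 0 0 -.17 0 0 0;0 0 0 -.17 0 0 0;0 0 0 -.17 0 0 0;0 0 0 -.17 0 0 0;0 0 0 -.17 0 0 0;0 0 0 -.17 0 0 0;0 0 0 -.17 0 0 0;0 0 0 -.17 0 0 0'
python3 -m creep '0 .067 .14 0 0 0 4.7;0 .067 .14 0 0 0 4.7;0 .067 .14 0 0 0 4.7;0 .067 .14 0 0 0 4.7;0 .067 .14 0 0 0 4.7;0 .067 .14 0 0 0 4.7;0 .067 .14 0 0 0 4.7;0 .067 .14 0 0 0 4.7'
python3 -m creep '0 .078 .135 .066 0 0 4.7;0 .078 .135 .066 0 0 4.7;0 .078 .135 .066 0 0 4.7;0 .078 .135 .066 0 0 4.7;0 .078 .135 .066 0 0 4.7;0 .078 .135 .066 0 0 4.7;0 .078 .135 .066 0 0 4.7;0 .078 .135 .066 0 0 4.7'
python3 -c '
from h import *
placeplan(0,43,4)'
```

```text
time_s: 33.07
ee_pos: [483.9, 163.1, 179.8]
orientation: [-3.141, 0.002, 0.711]
force: [0.7, -1.0, 1.1]
width: 41.1
grasp_force: 0.0
time_s: 33.73
ee_pos: [441.9, 321.1, 60.2]
orientation: [3.141, 0.001, 0.012]
force: [0.2, -0.6, 0.6]
width: 40.9
grasp_force: 0.0
time_s: 34.4
ee_pos: [441.8, 322.9, 12.3]
orientation: [-3.141, -0.002, 0.006]
force: [-0.9, -4.2, 12.9]
width: 21.8
grasp_force: 60.2
time_s: 35.07
ee_pos: [440.3, 322.4, 179.9]
orientation: [3.141, 0.001, 0.005]
force: [0.1, -0.7, -1.2]
width: 22.0
grasp_force: 59.3
time_s: 35.73
ee_pos: [507.9, 183.9, 180.1]
orientation: [3.141, 0.002, -0.076]
force: [-0.5, 0.2, -1.3]
width: 21.8
grasp_force: 59.3
time_s: 36.4
ee_pos: [575.7, 44.2, 115.1]
orientation: [-3.141, 0.0, -0.157]
force: [0.8, 0.3, 0.5]
width: 21.7
grasp_force: 59.3
t 36.4 [575.7  44.2 115.1] [-180.    0.   -9.] w 21.7
to [576.  43. 180.] -9.05015229027937 : [ 0.     0.001 -0.065] [-0.  0.  0.]
to [576.  42. 114.] -9.1 : [0.001 0.001 0.067] [-0.   0.   0.1]
to [576.  42.  74.] -9.1 : [-0.    0.    0.04] [-0.  0. -0.]
to [576.  42. 180.] -9.1 : [-0.     0.    -0.107] [-0.  0. -0.]
```

```bash
python3 -m creep '0 0 .002 .02 0 0 0;0 0 .002 .03 0 0 0;0 0 .002 .037 0 0 0;0 0 .002 .0415 0 0 0;0 0 .002 .0415 0 0 0;0 0 .002 .0415 0 0 0;.6 0 .002 .0415 0 0 0;.6 0 .002 .0415 0 0 0'
python3 -m creep '.6 0 0 0 0 0 0;.6 0 0 -.05 0 0 0;.6 0 0 -.106 0 0 0;.6 0 0 -.106 0 0 0;.6 0 0 -.106 0 0 0;.6 0 0 -.106 0 0 0;.6 0 0 -.106 0 0 0;.6 0 0 -.106 0 0 0'
python3 -c '
from h import *
slatplan(451.2,375.2,2.6,0,-43,4)'
```

```text
time_s: 37.07
ee_pos: [575.9, 40.8, 73.5]
orientation: [-3.142, -0.0, -0.159]
force: [0.9, -0.1, 0.6]
width: 45.1
grasp_force: 0.0
time_s: 37.73
ee_pos: [575.1, 40.6, 178.2]
orientation: [3.141, 0.002, -0.159]
force: [0.3, 0.2, -0.6]
width: 51.0
grasp_force: 0.0
t 37.73 [575.1  40.6 178.2] [ 1.8e+02  1.0e-01 -9.1e+00] w 51.0
to [513. 208. 180.] -3.2500639449045066 : [-0.088 -0.155 -0.002] [ 0.   0.1 -5.9]
to [451. 375.  60.] 2.6 : [-0.071 -0.164  0.12 ] [ 0.   0.  -5.8]
to [451. 375.  10.] 2.6 : [0.   0.   0.05] [ 0.  0. -0.]
to [451. 375. 180.] 2.6 : [ 0.    0.   -0.17] [ 0.  0. -0.]
to [507. 166. 180.] -3.25 : [0.046 0.212 0.   ] [0.  0.  5.8]
to [562. -43. 114.] -9.1 : [0.067 0.205 0.067] [0.  0.  5.9]
to [562. -43.  74.] -9.1 : [0.   0.   0.04] [ 0.  0. -0.]
to [562. -43. 180.] -9.1 : [ 0.     0.    -0.107] [ 0.  0. -0.]
```

```bash
python3 -m creep '.48 -.088 -.155 -.002 0 0 -5.9;.48 -.088 -.155 -.002 0 0 -5.9;.48 -.088 -.155 -.002 0 0 -5.9;.48 -.088 -.155 -.002 0 0 -5.9;.48 -.088 -.155 -.002 0 0 -5.9;.48 -.088 -.155 -.002 0 0 -5.9;.48 -.088 -.155 -.002 0 0 -5.9;.48 -.088 -.155 -.002 0 0 -5.9'
python3 -m creep '.48 -.071 -.164 .12 0 0 -5.8;.48 -.071 -.164 .12 0 0 -5.8;.48 -.071 -.164 .12 0 0 -5.8;.48 -.071 -.164 .12 0 0 -5.8;.48 -.071 -.164 .12 0 0 -5.8;.48 -.071 -.164 .12 0 0 -5.8;.48 -.071 -.164 .12 0 0 -5.8;.48 -.071 -.164 .12 0 0 -5.8'
python3 -m creep '.48 -.001 -.001 .05 0 0 0;.48 -.001 -.001 .05 0 0 0;.48 -.001 -.001 .05 0 0 0;0 -.001 -.001 .05 0 0 0;0 -.001 -.001 .05 0 0 0;0 -.001 -.001 .05 0 0 0;0 -.001 -.001 .05 0 0 0;0 -.001 -.001 .05 0 0 0'
python3 -m creep '0 0 0 -.17 0 0 0;0 0 0 -.17 0 0 0;0 0 0 -.17 0 0 0;0 0 0 -.17 0 0 0;0 0 0 -.17 0 0 0;0 0 0 -.17 0 0 0;0 0 0 -.17 0 0 0;0 0 0 -.17 0 0 0'
python3 -m creep '0 .046 .212 0 0 0 5.8;0 .046 .212 0 0 0 5.8;0 .046 .212 0 0 0 5.8;0 .046 .212 0 0 0 5.8;0 .046 .212 0 0 0 5.8;0 .046 .212 0 0 0 5.8;0 .046 .212 0 0 0 5.8;0 .046 .212 0 0 0 5.8'
python3 -m creep '0 .067 .205 .067 0 0 5.9;0 .067 .205 .067 0 0 5.9;0 .067 .205 .067 0 0 5.9;0 .067 .205 .067 0 0 5.9;0 .067 .205 .067 0 0 5.9;0 .067 .205 .067 0 0 5.9;0 .067 .205 .067 0 0 5.9;0 .067 .205 .067 0 0 5.9'
python3 -c '
from h import *
placeplan(0,-43,4)'
```

```text
time_s: 38.4
ee_pos: [513.5, 206.8, 180.7]
orientation: [3.141, 0.001, -0.056]
force: [1.3, -0.3, -0.6]
width: 41.4
grasp_force: 0.0
time_s: 39.07
ee_pos: [452.2, 374.3, 61.0]
orientation: [3.141, 0.001, 0.045]
force: [0.6, -0.2, 0.5]
width: 41.3
grasp_force: 0.0
time_s: 39.73
ee_pos: [451.6, 376.4, 13.0]
orientation: [-3.141, -0.002, 0.045]
force: [1.8, -5.4, 10.8]
width: 22.1
grasp_force: 60.0
time_s: 40.4
ee_pos: [450.0, 375.8, 180.4]
orientation: [3.141, 0.001, 0.045]
force: [0.2, 0.3, -0.5]
width: 22.4
grasp_force: 59.2
time_s: 41.07
ee_pos: [505.7, 166.2, 180.3]
orientation: [3.141, 0.002, -0.057]
force: [-0.5, 0.6, -1.0]
width: 22.2
grasp_force: 59.3
time_s: 41.73
ee_pos: [561.3, -41.2, 113.3]
orientation: [-3.141, 0.002, -0.159]
force: [-0.1, 0.6, 0.0]
width: 22.0
grasp_force: 59.3
t 41.73 [561.3 -41.2 113.3] [-1.8e+02  1.0e-01 -9.1e+00] w 22.0
to [562. -42. 180.] -9.110259993441282 : [ 0.     0.001 -0.067] [-0.   0.1 -0. ]
to [562. -43. 114.] -9.1 : [0.001 0.001 0.067] [-0.  0. -0.]
to [562. -43.  74.] -9.1 : [ 0.   -0.    0.04] [-0.  0. -0.]
to [562. -43. 180.] -9.1 : [ 0.    -0.    -0.107] [-0.  0. -0.]
```

The 54 mm screen would slip between the top slats, whose inner gap is 62 mm. I'll set the top pair at y = ±35, which is within range, so the screen bears on both.

```bash
python3 -m creep '0 .001 -.006 .02 0 0 0;0 .001 -.006 .03 0 0 0;0 .001 -.006 .036 0 0 0;0 .001 -.006 .0395 0 0 0;0 .001 -.006 .0395 0 0 0;0 .001 -.006 .0395 0 0 0;.6 .001 -.006 .0395 0 0 0;.6 .001 -.006 .0395 0 0 0'
python3 -m creep '.6 0 0 0 0 0 0;.6 0 0 -.05 0 0 0;.6 0 0 -.05 0 0 0;.6 0 0 -.05 0 0 0;.48 0 0 -.05 0 0 0;.48 0 0 -.05 0 0 0;.48 0 0 -.05 0 0 0;.48 0 0 -.05 0 0 0'
python3 -c '
from h import *
A=st(0,42);B=st(0,35)
plan([(*A,124,-9.1),(*A,75,-9.1),(*A,79,-9.1),(*B,79,-9.1),(*B,75,-9.1)])'
```

```text
time_s: 42.4
ee_pos: [563.8, -36.0, 75.2]
orientation: [3.142, -0.001, -0.159]
force: [-0.2, -0.8, -0.2]
width: 45.0
grasp_force: 0.0
time_s: 43.07
ee_pos: [563.1, -36.0, 124.0]
orientation: [-3.142, 0.001, -0.159]
force: [0.0, 0.5, -0.0]
width: 40.9
grasp_force: 0.0
t 43.07 [563.1 -36.  124. ] [-1.8e+02  1.0e-01 -9.1e+00] w 40.9
to [576.  41. 124.] -9.1 : [ 0.    -0.078 -0.   ] [-0.   0.1  0. ]
to [576.  41.  75.] -9.1 : [0.    0.    0.049] [-0. -0.  0.]
to [576.  41.  79.] -9.1 : [ 0.     0.    -0.004] [-0. -0.  0.]
to [575.  34.  79.] -9.1 : [ 0.     0.007 -0.   ] [-0. -0.  0.]
to [575.  34.  75.] -9.1 : [0.    0.    0.004] [-0. -0.  0.]
```

```bash
python3 -m creep '.48 0 -.078 0 0 0 0;.48 0 -.078 0 0 0 0;.48 0 -.078 0 0 0 0;.48 0 -.078 0 0 0 0;.48 0 -.078 .02 0 0 0;.48 0 -.078 .049 0 0 0;.48 0 -.078 .049 0 0 0;.48 0 -.078 .049 0 0 0' 30
python3 -m creep '0 0 0 0 0 0 0;0 0 0 0 0 0 0;0 0 0 0 0 0 0;0 0 0 0 0 0 0;0 0 0 -.005 0 0 0;0 0 .007 -.005 0 0 0;0 0 .007 -.005 0 0 0;0 0 .007 -.005 0 0 0'
python3 -m creep '0 0 0 .005 0 0 0;0 0 0 .005 0 0 0;0 0 0 .005 0 0 0;.6 0 0 .005 0 0 0;.6 0 0 .005 0 0 0;.6 0 0 .005 0 0 0;.6 0 0 -.08 0 0 0;.6 0 0 -.08 0 0 0'
python3 - <<'E'
from h import *
im=snap("top"); r=[r for r in screen(im) if 40<r[3]<65 and r[1]<-100 and r[0]<750];print(r)
x,y,_,_,g=r[0]; plan([(x-50,y+90,230,(g-9)/2),(x,y,120,g,30),(x,y,15,g,30)])
E
```

```text
time_s: 43.73
ee_pos: [574.7, 40.2, 74.9]
orientation: [3.141, 0.003, -0.159]
force: [-0.4, 0.6, 0.4]
width: 41.3
grasp_force: 0.0
time_s: 44.4
ee_pos: [574.8, 33.6, 81.0]
orientation: [-3.142, -0.0, -0.159]
force: [-0.2, 0.1, -1.4]
width: 22.8
grasp_force: 29.5
time_s: 45.07
ee_pos: [573.1, 34.1, 157.9]
orientation: [3.141, 0.006, -0.159]
force: [2.3, 0.3, 0.6]
width: 50.9
grasp_force: 0.0
[array([ 622.14691162, -269.07800293,   98.76110077,   53.08120346,
         10.42658997])]
t 45.12 [577.3  34.  167.1] [-180.    -0.4   -9.1] w 51.3
to [ 572. -179.  230.] 0.7132949829101562 : [ 0.029  0.211 -0.063] [-0.  -0.4 -9.8]
to [ 622. -269.  120.] 10.426589965820312 : [0.049 0.091 0.11 ] [ -2.6 -29.9  -9.5]
to [ 622. -269.   15.] 10.426589965820312 : [ 0.052 -0.     0.091] [ 0. -0.  0.]
```

```bash
python3 -m creep '1 .029 .211 -.063 0 0 -9.8;1 .029 .211 -.063 0 0 -9.8;1 .029 .211 -.063 0 0 -9.8;1 .029 .211 -.063 0 0 -9.8;1 .029 .211 -.063 0 0 -9.8;1 .029 .211 -.063 0 0 -9.8;1 .029 .211 -.063 0 0 -9.8;1 .029 .211 -.063 0 0 -9.8' 60
python3 -m creep '1 .049 .091 .09 -2.2 -24.9 -9.5;1 .049 .091 .09 -2.2 -24.9 -9.5;1 .049 .091 .09 -2.2 -24.9 -9.5;1 .049 .091 .09 -2.2 -24.9 -9.5;1 .049 .091 .09 -2.2 -24.9 -9.5;1 .049 .091 .09 -2.2 -24.9 -9.5;1 .049 .091 .09 -2.2 -24.9 -9.5;1 .049 .091 .09 -2.2 -24.9 -9.5'
python3 - <<'E'
from h import *
im=snap("top"); r=[r for r in screen(im) if 40<r[3]<65];print(r)
x,y,g=622.1,-269.1,10.4; plan([(x,y,60,g,25),(x,y,2,g,25),(x,y,120,g,25)])
cv2.imwrite("pics/crib3.png",cv2.resize(im[140:280,210:400],None,fx=4,fy=4,interpolation=cv2.INTER_CUBIC)[:,:,::-1])
E
```

```text
time_s: 45.78
ee_pos: [569.9, -179.8, 222.0]
orientation: [-3.141, -0.0, 0.01]
force: [-0.1, 0.3, 0.3]
width: 85.0
grasp_force: 0.0
time_s: 46.45
ee_pos: [620.2, -268.6, 134.0]
orientation: [3.138, 0.433, 0.18]
force: [-0.4, -0.2, 1.1]
width: 85.6
grasp_force: 0.0
[array([-31.82479477, 128.80589294,  65.18312836,  49.81158447,
       -24.60723877]), array([ 952.18499756, -315.05444336,  129.86981201,   43.88986206,
         74.72296143])]
t 46.5 [ 620.2 -268.8  134.2] [179.8  24.8  10.3] w 85.4
to [ 622. -269.   60.] 10.4 : [0.033 0.    0.067] [ 0.1 -0.2 -0.1]
to [ 622. -269.    2.] 10.4 : [0.024 0.    0.052] [ 0. -0.  0.]
to [ 622. -269.  120.] 10.4 : [-0.05   0.    -0.107] [ 0. -0.  0.]
```

View pics/crib3.png

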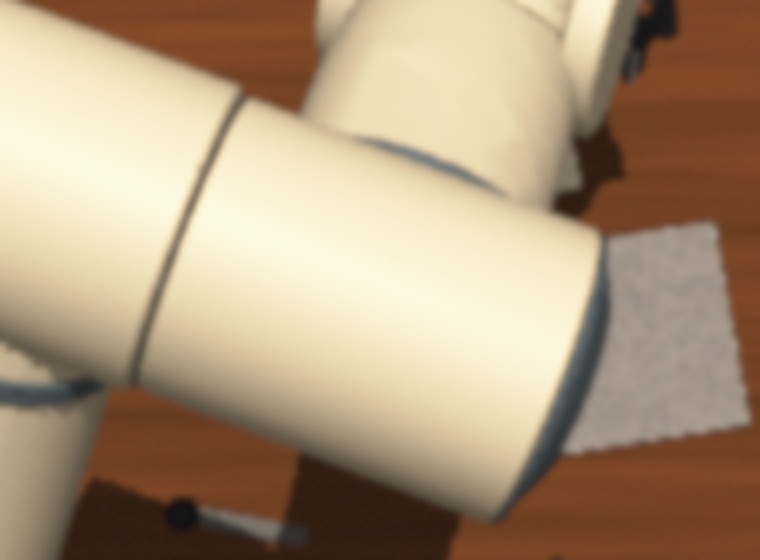

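The arm hides the crib from above here, so I'll use the scene camera while descending to 60 mm.

```bash
python3 -m creep '1 .033 0 .067 0 0 0;1 .033 0 .067 0 0 0;1 .033 0 .067 0 0 0;1 .033 0 .067 0 0 0;1 .033 0 .067 0 0 0;1 .033 0 .067 0 0 0;1 .033 0 .067 0 0 0;1 .033 0 .067 0 0 0'
python3 - <<'E'
from h import *
im=snap("scene")
cv2.imwrite("pics/s4.png",cv2.resize(im[100:300,140:400],None,fx=3,fy=3,interpolation=cv2.INTER_CUBIC)[:,:,::-1])
x,y,g=622.1,-269.1,10.4; plan([(x,y,60,g,25),(x,y,2,g,25)])
E
```

```text
time_s: 47.17
ee_pos: [622.4, -269.4, 59.0]
orientation: [3.138, 0.434, 0.18]
force: [-0.2, 0.3, 0.0]
width: 85.3
grasp_force: 0.0
t 47.22 [ 622.3 -269.4   58.6] [179.8  24.9  10.3] w 85.6
to [ 622. -269.   60.] 10.4 : [-0.001 -0.    -0.001] [ 0.1 -0.1 -0.1]
to [ 622. -269.    2.] 10.4 : [ 0.025 -0.     0.052] [ 0. -0.  0.]
```

View pics/s4.png

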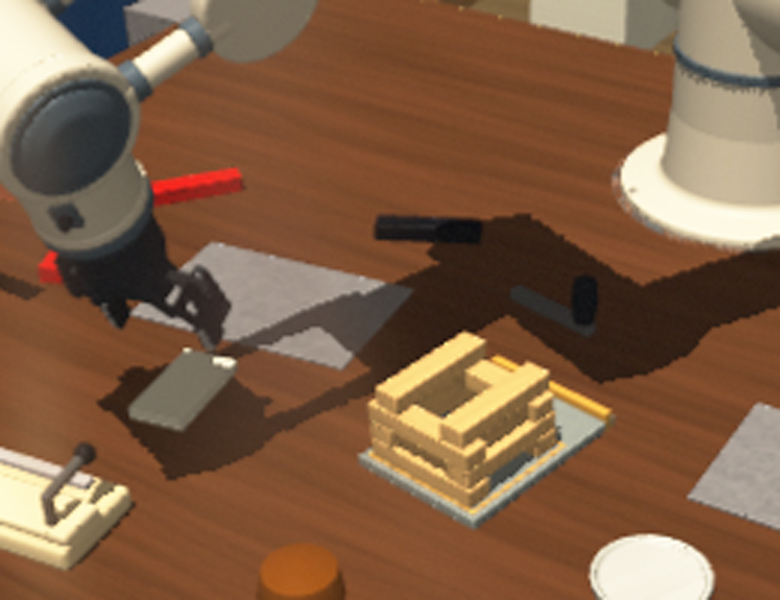

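The crib is complete with 4 neat layers, and the screen lies under the gripper. Descending to grip the screen.

```bash
python3 -m creep '1 .012 0 .026 0 0 0;1 .024 0 .051 0 0 0;1 .024 0 .051 0 0 0;1 .024 0 .051 0 0 0;1 .024 0 .051 0 0 0;1 .024 0 .051 0 0 0;1 .024 0 .051 0 0 0;1 .024 0 .051 0 0 0' 80
python3 -m creep '0.4 0 0 0 0 0 0;0.4 0 0 0 0 0 0;0.4 0 0 0 0 0 0;0.4 0 0 0 0 0 0;0.4 0 0 0 0 0 0;0.4 0 0 0 0 0 0;0.4 0 0 0 0 0 0;0.4 0 0 0 0 0 0' 80
```

```text
time_s: 47.88
ee_pos: [622.6, -269.5, 2.3]
orientation: [3.139, 0.434, 0.18]
force: [0.2, -0.4, -0.3]
width: 85.2
grasp_force: 0.0
time_s: 48.55
ee_pos: [622.6, -269.2, 1.9]
orientation: [3.139, 0.435, 0.18]
force: [0.9, 2.3, 8.5]
width: 51.4
grasp_force: 84.2
```

```bash
python3 -m creep '0.4 -.02 0 -.043 0 0 0;0.4 -.04 0 -.086 0 0 0;0.4 -.068 0 -.145 0 0 0;0.4 -.068 0 -.145 0 0 0;0.4 -.068 0 -.145 0 0 0;0.4 -.068 0 -.145 0 0 0;0.4 -.068 0 -.145 0 0 0;0.4 -.068 0 -.145 0 0 0'
python3 - <<'E'
from h import *
# screen pose relative to tool at grasp
Rg=Rt(10.3,24.9); pg=np.array([622.6,-269.2,2.0]); Rs=Ro.from_euler('z',10.4,degrees=True); c=np.array([622.1,-269.1,6.])
rel=Rg.inv().apply(c-pg); Rr=Rg.inv()*Rs; print("rel",rel.round(1))
def tgt(theta,xc,zc,up):  # back-lower corner at stand x=xc, z=zc
    Rf=Ro.from_euler('z',SY,degrees=True)*Ro.from_euler('y',-(90-theta),degrees=True)
    corner=Rf.apply([-50,0,-6.]); P=np.r_[st(xc,0),zc+up]; c=P-corner
    T=Rf*Rr.inv(); p=c-T.apply(rel); return p,T
def d(p,R,q,Q):
    a=R.inv().apply(q-p)/1000; r=(R.inv()*Q).as_rotvec(degrees=True); print(q.round(1),"d",a.round(3),"r",r.round(1)); return p+R.apply(a.round(3)*1000),R*Ro.from_rotvec(r.round(1),degrees=True)
s=robot.read_state(); p=np.array(s["ee_pos"]); R=Ro.from_euler('xyz',s["orientation"]); print(p.round(1),s["width"])
q,Q=tgt(27,-93,10,0)
mid=Ro.from_euler('z',0,degrees=True)*Ro.from_euler('y',-5,degrees=True)*Ro.from_euler('x',180,degrees=True)
p,R=d(p,R,np.array([q[0]-10,-140,240]),mid); 
for th,xc,up in((27,-93,110),(27,-93,30),(27,-93,1),(35,-93,1)):
    q,Q=tgt(th,xc,10,up); p,R=d(p,R,q,Q)
snap("scene","s5.png")
E
```

```text
time_s: 49.22
ee_pos: [620.8, -268.7, 159.4]
orientation: [-3.142, 0.438, 0.181]
force: [-0.5, 0.1, -1.9]
width: 51.5
grasp_force: 84.7
rel [-2.1 -0.2 -3.4]
[ 620.8 -268.7  159.4] 51.46265203582042
[ 488.1 -140.   240. ] d [-0.131 -0.15  -0.027] r [ 1.8 30.  10.3]
[498.1  10.6 165.9] d [ 0.003 -0.151  0.074] r [-3.3 33.1  8.7]
[498.1  10.6  85.9] d [-0.049  0.     0.063] r [-0. -0.  0.]
[498.1  10.6  56.9] d [-0.018  0.     0.023] r [-0. -0.  0.]
[504.2   9.6  53.5] d [0.003 0.    0.007] r [-0. -8.  0.]
```

View pics/s5.png

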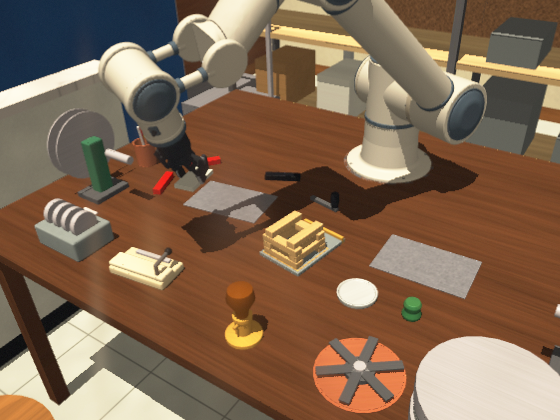

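```bash
python3 -m creep '.4 -.131 -.15 -.027 1.8 30 10.3;.4 -.131 -.15 -.027 1.8 30 10.3;.4 -.131 -.15 -.027 1.8 30 10.3;.4 -.131 -.15 -.027 1.8 30 10.3;.4 -.131 -.15 -.027 1.8 30 10.3;.4 -.131 -.15 -.027 1.8 30 10.3;.4 -.131 -.15 -.027 1.8 30 10.3;.4 -.131 -.15 -.027 1.8 30 10.3'
cat >> h.py <<'E'
Rg=Rt(10.3,24.9); pg=np.array([622.6,-269.2,2.0]); Rs=Ro.from_euler('z',10.4,degrees=True); c0=np.array([622.1,-269.1,6.])
rel=Rg.inv().apply(c0-pg); Rr=Rg.inv()*Rs
def tgt(theta,xc,zc,up):
    Rf=Ro.from_euler('z',SY,degrees=True)*Ro.from_euler('y',-(90-theta),degrees=True)
    c=np.r_[st(xc,0),zc+up]-Rf.apply([-50,0,-6.]); T=Rf*Rr.inv(); return c-T.apply(rel),T
def d(p,R,q,Q):
    a=R.inv().apply(q-p)/1000; r=(R.inv()*Q).as_rotvec(degrees=True); print(q.round(1),"d",a.round(4),"r",r.round(1)); return p+R.apply(a.round(3)*1000),R*Ro.from_rotvec(r.round(1),degrees=True)
def splan(L):
    s=robot.read_state(); p=np.array(s["ee_pos"]); R=Ro.from_euler('xyz',s["orientation"])
    print(s["time_s"],p.round(1),s["width"],s["force"])
    for th,xc,up in L: p,R=d(p,R,*tgt(th,xc,10,up))
E
python3 - <<'E'
from h import *
splan([(22,-93,110),(22,-93,30),(22,-93,2),(27,-93,1)])
E
```

```text
time_s: 49.93
ee_pos: [488.2, -140.3, 240.9]
orientation: [3.14, -0.089, 0.001]
force: [1.5, -0.5, -1.6]
width: 51.5
grasp_force: 84.6
49.9333 [ 488.2 -140.3  240.9] 51.51261272669568 [ 1.50985322 -0.476306   -1.6235551 ]
[494.1  11.2 167.5] d [-0.0005 -0.1517  0.0733] r [-3.6 37.9  8.6]
[494.1  11.2  87.5] d [-0.0552  0.0005  0.0584] r [-0.1  0.   0. ]
[494.1  11.2  59.5] d [-0.0193 -0.0004  0.0209] r [0. 0. 0.]
[498.1  10.6  56.9] d [ 0.0009 -0.0004  0.0046] r [ 0. -5.  0.]
```

```bash
python3 -m creep '.4 -.0005 -.152 .073 -3.6 37.9 8.6;.4 -.0005 -.152 .073 -3.6 37.9 8.6;.4 -.0005 -.152 .073 -3.6 37.9 8.6;.4 -.0005 -.152 .073 -3.6 37.9 8.6;.4 -.0005 -.152 .073 -3.6 37.9 8.6;.4 -.0005 -.152 .073 -3.6 37.9 8.6;.4 -.0005 -.152 .073 -3.6 37.9 8.6;.4 -.0005 -.152 .073 -3.6 37.9 8.6'
python3 - <<'E'
from h import *
splan([(22,-93,110),(22,-93,30),(22,-93,2),(27,-93,1)])
im=snap("scene"); cv2.imwrite("pics/s6.png",cv2.resize(im[80:290,200:420],None,fx=2.8,fy=2.8,interpolation=cv2.INTER_CUBIC)[:,:,::-1])
E
```

```text
time_s: 50.6
ee_pos: [494.4, -22.5, 175.4]
orientation: [3.048, -0.531, -0.111]
force: [-1.0, -1.1, -2.1]
width: 51.3
grasp_force: 84.6
50.6 [494.4 -22.5 175.4] 51.27318930611595 [-0.97667309 -1.10464096 -2.08453786]
[494.1  11.2 167.5] d [-0.0075 -0.0338  0.0015] r [ 3.8 12.6  2.9]
[494.1  11.2  87.5] d [-0.0553  0.0005  0.0588] r [-0. -0. -0.]
[494.1  11.2  59.5] d [-0.0194  0.0005  0.0202] r [-0. -0. -0.]
[498.1  10.6  56.9] d [ 0.0008 -0.0004  0.0049] r [-0. -5. -0.]
```

View pics/s6.png

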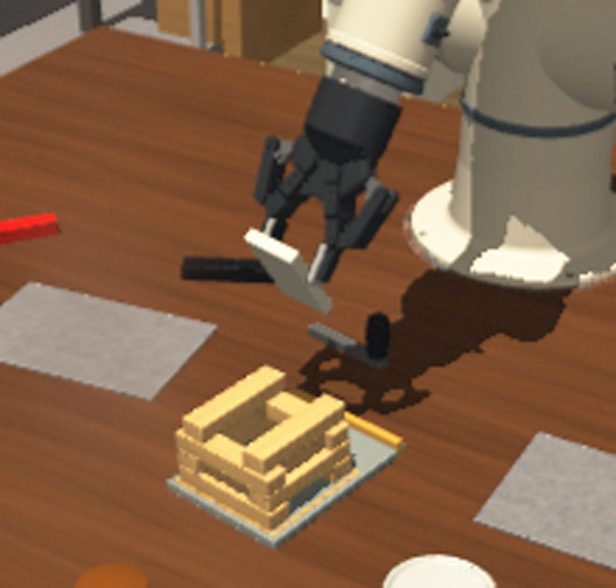

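The screen is held and pitching up as planned, with the crib intact. Finishing this pose.

```bash
python3 -m creep '.4 -.0075 -.034 .0015 3.8 12.6 2.9;.4 -.0075 -.034 .0015 3.8 12.6 2.9;.4 -.0075 -.034 .0015 3.8 12.6 2.9;.4 -.0075 -.034 .0015 3.8 12.6 2.9;.4 -.0075 -.034 .0015 3.8 12.6 2.9;.4 -.0075 -.034 .0015 3.8 12.6 2.9;.4 -.0075 -.034 .0015 3.8 12.6 2.9;.4 -.0075 -.034 .0015 3.8 12.6 2.9'
python3 - <<'E'
from h import *
splan([(22,-93,110),(22,-93,30),(22,-93,2),(27,-93,1)])
E
```

```text
time_s: 51.32
ee_pos: [499.0, 64.1, 214.1]
orientation: [-3.018, -0.679, -0.289]
force: [1.3, 0.5, -1.4]
width: 51.4
grasp_force: 84.7
51.3167 [499.   64.1 214.1] 51.44922672563043 [ 1.34471615  0.52759125 -1.44761959]
[494.1  11.2 167.5] d [-0.0212  0.0569  0.036 ] r [-2.1  3.9 -5.8]
[494.1  11.2  87.5] d [-0.0549  0.0001  0.0583] r [-0. -0.  0.]
[494.1  11.2  59.5] d [-0.019   0.0001  0.0208] r [-0. -0.  0.]
[498.1  10.6  56.9] d [0.0011 0.0001 0.0045] r [-0. -5.  0.]
```

```bash
python3 -m creep '.4 0 0 0 0 0 0;.4 0 0 0 0 0 0;.4 0 0 0 0 0 0;.4 0 0 0 0 0 0;.4 0 0 0 0 0 0;.4 0 0 0 0 0 0;.4 0 0 0 0 0 0;.4 0 0 0 0 0 0'
python3 - <<'E'
from h import *
s=robot.read_state();print(np.round(s["q"],3),np.round(s["dq"],3))
splan([(22,-93,110),(22,-93,30),(22,-93,2),(27,-93,1)])
E
```

```text
time_s: 51.98
ee_pos: [498.1, 63.9, 214.1]
orientation: [-3.017, -0.678, -0.29]
force: [0.3, -0.4, -2.1]
width: 51.6
grasp_force: 84.7
[ 0.083  0.214  2.206 -1.223  0.119  3.082] [ 0.001 -0.001 -0.002 -0.001 -0.002  0.002]
51.9833 [498.1  63.9 214.1] 51.627804252783406 [ 0.34379586 -0.40031856 -2.06656271]
[494.1  11.2 167.5] d [-0.0205  0.0566  0.0365] r [-2.1  3.9 -5.8]
[494.1  11.2  87.5] d [-0.0542 -0.0001  0.0579] r [-0. -0. -0.]
[494.1  11.2  59.5] d [-0.0193 -0.0001  0.0204] r [-0. -0. -0.]
[498.1  10.6  56.9] d [ 0.0009 -0.0001  0.0051] r [-0. -5. -0.]
```

The wrist has run into q4/q5 limits (aligned with the forearm, a singular pose). I'll back off to a milder pitch and fit the arm's kinematics from joint readings to find a feasible final pitch.

```bash
python3 - <<'E'
from h import *
s=robot.read_state();p=np.array(s["ee_pos"]);R=Ro.from_euler('xyz',s["orientation"])
q=s["q"]
for sg in(1,-1):
    M=Ro.from_euler('z',q[0])*Ro.from_euler('y',q[1]+q[2])*Ro.from_euler('z',sg*q[3])*Ro.from_euler('y',q[4])*Ro.from_euler('z',q[5]+np.pi/2)
    print(sg,(M.inv()*R).magnitude())
print(np.round(s["q"],4).tolist(),p.round(2).tolist())
p,R=d(p,R,np.array([500,0,220.]),Rt(-9.1,-20)); d(p,R,np.array([500,0,120.]),Rt(-9.1,-20))
E
```

```text
1 7.346754885830173e-16
-1 2.446333573138962
[0.0834, 0.2144, 2.2063, -1.2232, 0.119, 3.0816] [498.13, 63.87, 214.12]
[500.   0. 220.] d [0.0193 0.0612 0.0004] r [ -3.3 -19.2  -5.4]
[500.   0. 120.] d [-0.0338  0.0003  0.0943] r [-0. -0.  0.]
```

```bash
python3 -m creep '.4 .019 .061 0 -3.3 -19.2 -5.4;.4 .019 .061 0 -3.3 -19.2 -5.4;.4 .019 .061 0 -3.3 -19.2 -5.4;.4 .019 .061 0 -3.3 -19.2 -5.4;.4 .019 .061 0 -3.3 -19.2 -5.4;.4 .019 .061 0 -3.3 -19.2 -5.4;.4 .019 .061 0 -3.3 -19.2 -5.4;.4 .019 .061 0 -3.3 -19.2 -5.4'
python3 -c '
from h import *
s=robot.read_state();print(np.round(s["q"],4).tolist(),np.round(s["ee_pos"],2).tolist())'
python3 -m creep '.4 -.01 0 .027 0 0 0;.4 -.01 0 .027 0 0 0;.4 -.01 0 .027 0 0 0;.4 -.01 0 .027 0 0 0;.4 -.01 0 .027 0 0 0;.4 -.01 0 .027 0 0 0;.4 -.01 0 .027 0 0 0;.4 -.01 0 .027 0 0 0'
cat > k.py <<'E'
from h import *
from scipy.optimize import least_squares
D=[([-1.294,.494,1.345,0,1.302,-.096],[227.059,-582.298,231.277]),([0.0834,0.2144,2.2063,-1.2232,0.119,3.0816],[498.13,63.87,214.12])]
def rot(q): return Ro.from_euler('z',q[0])*Ro.from_euler('y',q[1]+q[2])*Ro.from_euler('z',q[3])*Ro.from_euler('y',q[4])*Ro.from_euler('z',q[5]+np.pi/2)
def fk(q,k):
    h,a,L2,b,L3,L6=k; A=Ro.from_euler('z',q[0]); S=Ro.from_euler('y',q[1]); F=Ro.from_euler('y',q[1]+q[2]); R=rot(q)
    return A.apply([a,0,h]+S.apply([0,0,L2])+F.apply([b,0,L3]))+R.apply([0,0,L6]),R
E
python3 - <<'E'
from k import *
s=robot.read_state();D.append((s["q"],s["ee_pos"]));print(np.round(s["q"],4).tolist(),np.round(s["ee_pos"],2).tolist())
E
```

```text
time_s: 52.65
ee_pos: [498.2, -0.0, 219.4]
orientation: [3.137, -0.365, -0.166]
force: [0.3, -1.3, -3.5]
width: 51.3
grasp_force: 84.7
[-0.1015, 0.2006, 1.9482, -0.0464, 0.6296, 1.6683] [498.22, -0.04, 219.41]
time_s: 53.32
ee_pos: [499.8, -1.4, 191.2]
orientation: [3.135, -0.37, -0.168]
force: [-0.3, 0.3, -0.3]
width: 51.3
grasp_force: 84.6
[-0.1012, 0.251, 1.9886, -0.0613, 0.5343, 1.686] [499.84, -1.38, 191.2]
```

```bash
cat >> k.py <<'E'
D+=[([-0.1015,0.2006,1.9482,-0.0464,0.6296,1.6683],[498.22,-0.04,219.41]),([-0.1012,0.251,1.9886,-0.0613,0.5343,1.686],[499.84,-1.38,191.2])]
def fk(q,k):
    h,a,L2,b,L3,L6,c,e=k; A=Ro.from_euler('z',q[0]); S=Ro.from_euler('y',q[1]); F=Ro.from_euler('y',q[1]+q[2]); R=rot(q)
    return A.apply(np.array([a,c,h])+S.apply([0,0,L2])+F.apply([b,0,L3]))+R.apply([0,0,L6])+0*e,R
K=least_squares(lambda k:np.concatenate([fk(q,k)[0]-p for q,p in D]+[1e-3*np.array(k)]),[300,0,350,0,350,250,0,0]).x
lo=np.array([-2.91,-.82,.22,-1.22,.12,-3.08]);hi=np.array([2.91,2.16,2.67,4.37,2.79,3.08])
def ik(p,R,q0):
    r=least_squares(lambda q:np.r_[fk(q,K)[0]-p,100*(R.inv()*fk(q,K)[1]).as_rotvec()],np.clip(q0,lo+.01,hi-.01),bounds=(lo,hi)); return r.x,np.sqrt(2*r.cost)
E
python3 - <<'E'
from k import *
print(K.round(1),[ (fk(q,K)[0]-p).round(1) for q,p in D])
q0=[-.1,.4,2.2,0,.4,1.7]
for z in(110,80,57):
  for ph in(0,10,20,30,40,45):
    r=[ik(np.array([498,11,z]),Rt(SY,-ph),g) for g in(q0,[-.1,.4,2.2,3.1,.4,-1.4])]
    print(z,ph,[(x.round(2).tolist(),round(e,1)) for x,e in r])
E
```

```text
[256.8   0.9 595.2 117.5 383.7 334.6  59.5   0. ] [array([ 0.2,  0.1, -0. ]), array([-0., -0., -0.]), array([ 0. , -0.1,  0. ]), array([-0. , -0.1,  0.1])]
110 0 [([-0.1, 0.49, 1.79, -0.0, 0.86, 1.63], np.float64(0.0)), ([-0.1, 0.49, 1.79, -0.0, 0.86, 1.63], np.float64(0.0))]
110 10 [([-0.09, 0.44, 1.93, -0.02, 0.6, 1.66], np.float64(0.0)), ([-0.02, 0.46, 2.21, 4.37, 0.12, -2.68], np.float64(35.2))]
110 20 [([-0.08, 0.42, 2.07, -0.09, 0.3, 1.73], np.float64(0.0)), ([-0.02, 0.45, 2.21, 4.37, 0.12, -2.68], np.float64(18.3))]
110 30 [([-0.02, 0.44, 2.18, -1.22, 0.12, 2.91], np.float64(5.7)), ([-0.06, 0.46, 2.24, 3.67, 0.12, -2.01], np.float64(3.0))]
110 40 [([-0.02, 0.43, 2.18, -1.22, 0.12, 2.92], np.float64(20.8)), ([-0.05, 0.54, 2.36, 3.3, 0.46, -1.63], np.float64(0.0))]
110 45 [([-0.02, 0.43, 2.18, -1.22, 0.12, 2.92], np.float64(29.2)), ([-0.04, 0.63, 2.44, 3.27, 0.71, -1.58], np.float64(0.0))]
80 0 [([-0.1, 0.54, 1.82, -0.0, 0.79, 1.63], np.float64(0.0)), ([-0.1, 0.54, 1.82, -0.0, 0.79, 1.63], np.float64(0.0))]
80 10 [([-0.09, 0.5, 1.96, -0.02, 0.51, 1.66], np.float64(0.0)), ([-0.09
[... 594 characters left out ...]
p.float64(0.0)), ([-0.1, 0.58, 1.83, -0.0, 0.73, 1.63], np.float64(0.0))]
57 10 [([-0.09, 0.54, 1.98, -0.03, 0.45, 1.66], np.float64(0.0)), ([-0.09, 0.54, 1.98, -0.03, 0.45, 1.66], np.float64(0.0))]
57 20 [([-0.08, 0.54, 2.12, -0.21, 0.13, 1.85], np.float64(0.0)), ([-0.02, 0.57, 2.18, 4.37, 0.12, -2.67], np.float64(10.6))]
57 30 [([-0.02, 0.55, 2.15, -1.22, 0.12, 2.92], np.float64(13.2)), ([-0.07, 0.6, 2.26, 3.33, 0.25, -1.67], np.float64(0.0))]
57 40 [([-0.02, 0.55, 2.15, -1.22, 0.12, 2.92], np.float64(29.5)), ([-0.05, 0.74, 2.41, 3.25, 0.7, -1.57], np.float64(0.0))]
57 45 [([-0.02, 0.55, 2.15, -1.22, 0.12, 2.93], np.float64(38.0)), ([-0.04, 0.85, 2.48, 3.24, 0.97, -1.54], np.float64(0.0))]
```

The kinematic fit is sub-mm. The placing pose (φ ≈ 40–45°) is comfortable on the other wrist branch (q4 ≈ π). I'll swing the wrist round in the air through positive q4.

```bash
cat > f.py <<'E'
from k import *
def way(js,grp):
    s=robot.read_state(); q0=np.array(s["q"]); p,R=fk(q0,K); print("q",q0.round(3),"err",(p-s["ee_pos"]).round(1))
    for i,q in enumerate(js):
        P,Q=fk(q,K); print(i,P.round(0),"z>",Q.apply([0,0,1]).round(2),"|",(R.inv().apply(P-p)/1000).round(3),(R.inv()*Q).as_rotvec(degrees=True).round(1))
        if i%grp==grp-1: p,R=P,Q
E
python3 - <<'E'
from f import *
q=np.array(robot.read_state()["q"]); js=[]
for i in range(1,9):
    a=i/8; t=q.copy(); t[3]=q[3]+a*(3.2-q[3]); t[5]=q[5]+a*(-1.55-q[5]); js.append(t)
way(js,4)
E
```

```text
q [-0.101  0.251  1.989 -0.061  0.534  1.686] err [-0.  -0.1  0.1]
0 [513.  66. 199.] z> [ 0.39  0.13 -0.91] | [ 0.004 -0.068 -0.007] [11.8  1.  -3. ]
1 [541. 122. 227.] z> [ 0.48  0.3  -0.82] | [ 0.032 -0.129 -0.027] [22.3  6.6 -5.5]
2 [580. 158. 272.] z> [ 0.59  0.41 -0.69] | [ 0.078 -0.17  -0.057] [30.  16.1 -7.1]
3 [623. 168. 324.] z> [ 0.72  0.44 -0.53] | [ 0.135 -0.187 -0.092] [33.5 27.9 -7.5]
4 [663. 150. 378.] z> [ 0.84  0.38 -0.38] | [ 0.068  0.007 -0.007] [-1.6 11.7 -3. ]
5 [694. 107. 422.] z> [ 0.94  0.26 -0.24] | [ 0.127  0.038 -0.027] [-7.7 22.  -5.5]
6 [710.  46. 450.] z> [ 0.98  0.08 -0.16] | [ 0.166  0.086 -0.057] [-17.5  29.2  -7.1]
7 [710. -22. 458.] z> [ 0.98 -0.13 -0.13] | [ 0.18   0.144 -0.092] [-29.4  32.1  -7.5]
```

```bash
python3 - <<'E'
from f import *
q=np.array(robot.read_state()["q"]); js=[]
for i in range(1,9):
    a=i/8; t=q.copy(); t[3]=q[3]+a*(3.2-q[3]); t[5]=q[5]+a*(-1.55-q[5]); js.append(t)
way(js,2)
E
```

```text
q [-0.101  0.251  1.989 -0.061  0.534  1.686] err [-0.  -0.1  0.1]
0 [513.  66. 199.] z> [ 0.39  0.13 -0.91] | [ 0.004 -0.068 -0.007] [11.8  1.  -3. ]
1 [541. 122. 227.] z> [ 0.48  0.3  -0.82] | [ 0.032 -0.129 -0.027] [22.3  6.6 -5.5]
2 [580. 158. 272.] z> [ 0.59  0.41 -0.69] | [ 0.052 -0.044 -0.007] [ 7.4  9.2 -3. ]
3 [623. 168. 324.] z> [ 0.72  0.44 -0.53] | [ 0.115 -0.066 -0.027] [10.6 20.8 -5.5]
4 [663. 150. 378.] z> [ 0.84  0.38 -0.38] | [ 0.068  0.007 -0.007] [-1.6 11.7 -3. ]
5 [694. 107. 422.] z> [ 0.94  0.26 -0.24] | [ 0.127  0.038 -0.027] [-7.7 22.  -5.5]
6 [710.  46. 450.] z> [ 0.98  0.08 -0.16] | [ 0.042  0.054 -0.007] [-9.6  6.9 -3. ]
7 [710. -22. 458.] z> [ 0.98 -0.13 -0.13] | [ 0.06   0.118 -0.027] [-21.2   9.6  -5.5]
```

```bash
python3 -m creep '.4 .004 -.068 -.007 11.8 1 -3;.4 .004 -.068 -.007 11.8 1 -3;.4 .004 -.068 -.007 11.8 1 -3;.4 .032 -.129 -.027 22.3 6.6 -5.5;.4 .032 -.129 -.027 22.3 6.6 -5.5;.4 .032 -.129 -.027 22.3 6.6 -5.5;.4 .032 -.129 -.027 22.3 6.6 -5.5;.4 .032 -.129 -.027 22.3 6.6 -5.5'
python3 -m creep '.4 .052 -.044 -.007 7.4 9.2 -3;.4 .052 -.044 -.007 7.4 9.2 -3;.4 .052 -.044 -.007 7.4 9.2 -3;.4 .115 -.066 -.027 10.6 20.8 -5.5;.4 .115 -.066 -.027 10.6 20.8 -5.5;.4 .115 -.066 -.027 10.6 20.8 -5.5;.4 .115 -.066 -.027 10.6 20.8 -5.5;.4 .115 -.066 -.027 10.6 20.8 -5.5'
python3 - <<'E'
from f import *
q=np.array(robot.read_state()["q"]); js=[]
for i in range(1,5):
    a=i/4; t=q.copy(); t[3]=q[3]+a*(3.2-q[3]); t[5]=q[5]+a*(-1.55-q[5]); js.append(t)
way(js,2)
E
```

```text
time_s: 53.98
ee_pos: [541.3, 122.1, 226.4]
orientation: [-2.795, -0.497, -0.086]
force: [-0.1, -1.5, -1.0]
width: 51.7
grasp_force: 84.7
time_s: 54.65
ee_pos: [623.3, 168.3, 322.8]
orientation: [-2.542, -0.862, -0.187]
force: [-1.2, 0.2, -1.4]
width: 51.1
grasp_force: 84.8
q [-0.1    0.254  1.988  1.566  0.532  0.071] err [-0.3 -0.4 -0.2]
0 [663. 150. 375.] z> [ 0.84  0.38 -0.38] | [ 0.068  0.007 -0.007] [-1.5 11.7 -3. ]
1 [694. 107. 420.] z> [ 0.93  0.26 -0.25] | [ 0.127  0.037 -0.027] [-7.6 22.  -5.5]
2 [711.  47. 448.] z> [ 0.98  0.08 -0.16] | [ 0.042  0.054 -0.007] [-9.6  7.  -3. ]
3 [710. -22. 456.] z> [ 0.98 -0.13 -0.14] | [ 0.06   0.118 -0.027] [-21.2   9.6  -5.5]
```

Works exactly. Continuing.

```bash
python3 -m creep '.4 .068 .007 -.007 -1.5 11.7 -3;.4 .068 .007 -.007 -1.5 11.7 -3;.4 .068 .007 -.007 -1.5 11.7 -3;.4 .127 .037 -.027 -7.6 22 -5.5;.4 .127 .037 -.027 -7.6 22 -5.5;.4 .127 .037 -.027 -7.6 22 -5.5;.4 .127 .037 -.027 -7.6 22 -5.5;.4 .127 .037 -.027 -7.6 22 -5.5'
python3 -m creep '.4 .042 .054 -.007 -9.6 7 -3;.4 .042 .054 -.007 -9.6 7 -3;.4 .042 .054 -.007 -9.6 7 -3;.4 .06 .118 -.027 -21.2 9.6 -5.5;.4 .06 .118 -.027 -21.2 9.6 -5.5;.4 .06 .118 -.027 -21.2 9.6 -5.5;.4 .06 .118 -.027 -21.2 9.6 -5.5;.4 .06 .118 -.027 -21.2 9.6 -5.5'
python3 - <<'E'
from f import *
q=np.array(robot.read_state()["q"]); 
T=[tgt(22,-93,10,u) for u in(150,90,30,1)]; g=[-.05,.7,2.4,3.25,.7,-1.57]; js=[]
Q=[]
for p,R in T:
    x,e=ik(p,R,g); print(p.round(0),x.round(2),round(e,2)); Q.append(x); g=x
js=[q+(Q[0]-q)*a for a in(1/3,2/3,1)]+Q[1:]
way(js,1)
E
```

```text
time_s: 55.32
ee_pos: [694.7, 108.8, 420.1]
orientation: [-2.384, -1.225, -0.517]
force: [0.1, -0.2, -1.9]
width: 51.4
grasp_force: 84.8
time_s: 55.98
ee_pos: [711.3, -20.1, 456.5]
orientation: [-2.681, -1.418, -0.592]
force: [-0.1, 0.9, -1.1]
width: 51.4
grasp_force: 84.9
[494.  11. 208.] [-0.05  0.24  2.29  3.63  0.16 -1.97] 0.0
[494.  11. 148.] [-0.05  0.45  2.38  3.32  0.44 -1.65] 0.0
[494.  11.  88.] [-0.05  0.69  2.44  3.25  0.74 -1.57] 0.0
[494.  11.  59.] [-0.05  0.81  2.46  3.24  0.88 -1.55] 0.0
q [-0.099  0.255  1.989  3.194  0.537 -1.544] err [-0.5 -0.1 -0.5]
0 [654. -20. 362.] z> [ 0.92 -0.15 -0.36] | [-0.1    0.014 -0.043] [ -2.9 -12.9  -1.3]
1 [581.  -9. 278.] z> [ 0.82 -0.15 -0.56] | [-0.105  0.005 -0.039] [ -1.  -13.1  -1.3]
2 [494.  11. 208.] z> [ 0.67 -0.11 -0.73] | [-0.108 -0.004 -0.035] [  0.9 -12.9  -1.1]
3 [494.  11. 148.] z> [ 0.67 -0.11 -0.73] | [-0.041  0.     0.044] [-0. -0.  0.]
4 [494.  11.  88.] z> [ 0.67 -0.11 -0.73] | [-0.041  0.     0.044] [-0.  0.  0.]
5 [494.  11.  59.] z> [ 0.67 -0.11 -0.73] | [-0.02   0.     0.021] [ 0. -0.  0.]
```

```bash
python3 - <<'E'
from f import *
q=np.array(robot.read_state()["q"]); 
g=[-.05,.7,2.4,3.25,.7,-1.57]; Q=[]
for u in (90,30,1):
    x,e=ik(*tgt(22,-93,10,u),g); Q.append(x); g=x
way([q+(Q[0]-q)*a for a in(1/3,2/3,1)]+Q[1:],1)
E
```

```text
q [-0.099  0.255  1.989  3.194  0.537 -1.544] err [-0.5 -0.1 -0.5]
0 [660. -10. 334.] z> [ 0.93 -0.12 -0.36] | [-0.128  0.005 -0.034] [ -1.  -13.   -0.6]
1 [586.   1. 230.] z> [ 0.82 -0.11 -0.56] | [-0.124  0.006 -0.032] [ -1.  -13.   -0.9]
2 [494.  11. 148.] z> [ 0.67 -0.11 -0.73] | [-0.12   0.007 -0.031] [ -1.1 -13.   -1.3]
3 [494.  11.  88.] z> [ 0.67 -0.11 -0.73] | [-0.041  0.     0.044] [-0. -0. -0.]
4 [494.  11.  59.] z> [ 0.67 -0.11 -0.73] | [-0.02   0.     0.021] [ 0. -0. -0.]
```

```bash
python3 -m creep '.4 -.128 .005 -.034 -1 -13 -.6;.4 -.128 .005 -.034 -1 -13 -.6;.4 -.128 .005 -.034 -1 -13 -.6;.4 -.128 .005 -.034 -1 -13 -.6;.4 -.128 .005 -.034 -1 -13 -.6;.4 -.128 .005 -.034 -1 -13 -.6;.4 -.128 .005 -.034 -1 -13 -.6;.4 -.128 .005 -.034 -1 -13 -.6'
python3 -m creep '.4 -.124 .006 -.032 -1 -13 -.9;.4 -.124 .006 -.032 -1 -13 -.9;.4 -.124 .006 -.032 -1 -13 -.9;.4 -.124 .006 -.032 -1 -13 -.9;.4 -.124 .006 -.032 -1 -13 -.9;.4 -.124 .006 -.032 -1 -13 -.9;.4 -.124 .006 -.032 -1 -13 -.9;.4 -.124 .006 -.032 -1 -13 -.9'
python3 -m creep '.4 -.12 .007 -.031 -1.1 -13 -1.3;.4 -.12 .007 -.031 -1.1 -13 -1.3;.4 -.12 .007 -.031 -1.1 -13 -1.3;.4 -.12 .007 -.031 -1.1 -13 -1.3;.4 -.12 .007 -.031 -1.1 -13 -1.3;.4 -.12 .007 -.031 -1.1 -13 -1.3;.4 -.12 .007 -.031 -1.1 -13 -1.3;.4 -.12 .007 -.031 -1.1 -13 -1.3'
python3 - <<'E'
from k import *
print(np.round(robot.read_state()["q"],2))
splan([(22,-93,90),(22,-93,30),(22,-93,2),(27,-93,1)])
im=snap("scene"); cv2.imwrite("pics/s7.png",cv2.resize(im[80:290,200:420],None,fx=2.8,fy=2.8,interpolation=cv2.INTER_CUBIC)[:,:,::-1])
E
```

```text
time_s: 56.65
ee_pos: [662.0, -10.9, 336.2]
orientation: [-2.993, -1.206, -0.291]
force: [0.4, -1.0, -2.0]
width: 51.6
grasp_force: 84.8
time_s: 57.32
ee_pos: [589.3, -0.4, 231.6]
orientation: [-3.086, -0.982, -0.207]
force: [-0.2, 1.0, -1.3]
width: 51.6
grasp_force: 84.8
time_s: 57.98
ee_pos: [497.3, 10.0, 148.7]
orientation: [-3.14, -0.756, -0.162]
force: [-0.9, -0.6, -1.6]
width: 51.3
grasp_force: 84.8
[-0.05  0.45  2.37  3.32  0.44 -1.65]
57.9833 [497.3  10.  148.7] 51.30916687096635 [-0.87996284 -0.59164249 -1.63027662]
[494.1  11.2 147.5] d [-0.0033 -0.0007 -0.0015] r [ 0.1 -0.2 -0.1]
[494.1  11.2  87.5] d [-0.0413  0.0004  0.0443] r [ 0. -0.  0.]
[494.1  11.2  59.5] d [-0.0194  0.0004  0.0207] r [ 0. -0.  0.]
[498.1  10.6  56.9] d [0.0008 0.0004 0.0045] r [ 0. -5.  0.]
```

View pics/s7.png

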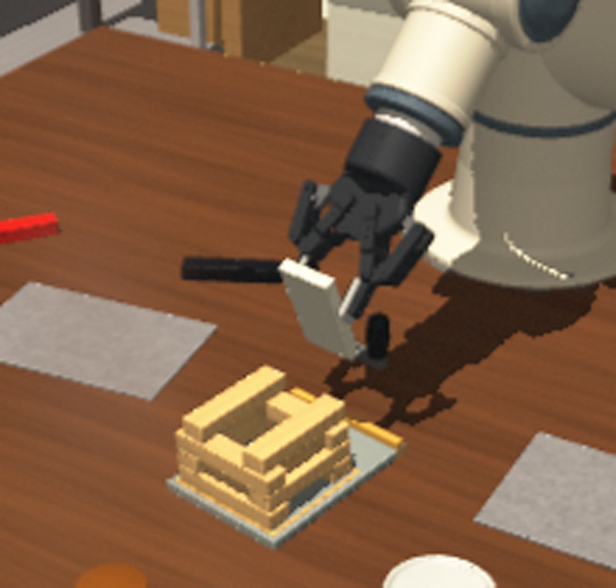

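Screen upright in the grip over the stand's lip end, crib untouched. I'll descend partway and check the screen's true corners against the expected ones.

```bash
python3 -m creep '.4 -.045 0 .043 0 0 0;.4 -.045 0 .043 0 0 0;.4 -.045 0 .043 0 0 0;.4 -.045 0 .043 0 0 0;.4 -.045 0 .043 0 0 0;.4 -.045 0 .043 0 0 0;.4 -.045 0 .043 0 0 0;.4 -.045 0 .043 0 0 0'
python3 - <<'E'
from k import *
splan([(22,-93,30),(22,-93,2),(27,-93,1)])
im=snap("scene"); x0,y0,f=250,140,5
s=robot.read_state(); R=Ro.from_euler('xyz',s["orientation"]); S=R*Rr; c=np.array(s["ee_pos"])+R.apply(rel)
big=cv2.resize(im[y0:y0+110,x0:x0+120],None,fx=f,fy=f,interpolation=cv2.INTER_CUBIC)
for sx in(-50,50):
  for sy in(-27,27):
    for sz in(-6,6):
      u=proj("scene",c+S.apply([sx,sy,sz]))[0]; cv2.circle(big,tuple(int(v) for v in (u-[x0,y0]+.5)*f),4,(255,0,0),1)
cv2.imwrite("pics/s8.png",big[:,:,::-1])
E
```

```text
time_s: 58.7
ee_pos: [492.9, 10.8, 86.6]
orientation: [-3.14, -0.755, -0.162]
force: [-0.0, -0.3, -1.0]
width: 51.3
grasp_force: 84.7
58.7 [492.9  10.8  86.6] 51.25197424029666 [-0.02477568 -0.31896619 -0.96940891]
[494.1  11.2  87.5] d [ 0.0014 -0.0006  0.0001] r [ 0.1 -0.2 -0.1]
[494.1  11.2  59.5] d [-0.0187  0.0004  0.0205] r [0. 0. 0.]
[498.1  10.6  56.9] d [0.0015 0.0004 0.0043] r [-0.  -5.   0.1]
```

View pics/s8.png

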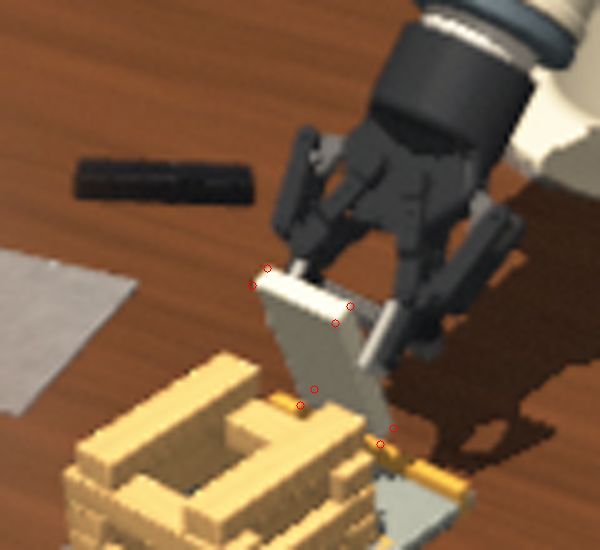

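The predicted corners match the real screen to about 1 px. Lowering to the plate.

```bash
python3 -m creep '.4 -.009 0 .01 0 0 0;.4 -.0173 0 .0206 0 0 0;.4 -.0173 0 .0206 0 0 0;.4 -.0173 0 .0206 0 0 0;.4 -.0173 0 .0206 0 0 0;.4 -.0173 0 .0206 0 0 0;.4 -.0173 0 .0206 0 0 0;.4 -.0173 0 .0206 0 0 0'
python3 - <<'E'
from k import *
splan([(22,-93,0.5),(25,-93,.5),(27,-93,.5)])
E
```

```text
time_s: 59.42
ee_pos: [493.8, 10.6, 58.9]
orientation: [-3.141, -0.753, -0.162]
force: [-0.3, 0.0, -2.6]
width: 51.4
grasp_force: 84.7
59.4167 [493.8  10.6  58.9] 51.44392433998068 [-0.25378212  0.03875408 -2.60199733]
[494.1  11.2  58. ] d [-0.0004 -0.0007  0.0007] r [ 0.1 -0.  -0. ]
[496.5  10.8  57.1] d [0.0007 0.0003 0.0021] r [ 0. -3. -0.]
[498.1  10.6  56.4] d [0.0005 0.0003 0.0017] r [ 0. -2. -0.]
```

```bash
python3 -m creep '.4 0 0 .0014 0 -1.5 0;.4 0 0 .0028 0 -3 0;.4 0 0 .0028 0 -3 0;.4 0 0 .0028 0 -3 0;.4 0 0 .0028 0 -3 0;.4 0 0 .0028 0 -3 0;.4 0 0 .0028 0 -3 0;.4 0 0 .0028 0 -3 0'
python3 -m creep '.4 0 0 .001 0 -1 0;.4 .0005 0 .0017 0 -2 0;.4 .0005 0 .0017 0 -2 0;.4 .0005 0 .0017 0 -2 0;.4 .0005 0 .0017 0 -2 0;.4 .0005 0 .0017 0 -2 0;.4 .0005 0 .0017 0 -2 0;.4 .0005 0 .0017 0 -2 0'
python3 - <<'E'
from k import *
splan([(27,-93,0),(29,-93,0)])
E
```

```text
time_s: 60.08
ee_pos: [496.4, 10.2, 56.9]
orientation: [-3.141, -0.703, -0.162]
force: [2.7, -1.1, 9.6]
width: 51.3
grasp_force: 85.3
time_s: 60.75
ee_pos: [498.6, 9.9, 56.3]
orientation: [-3.141, -0.67, -0.162]
force: [5.4, 0.8, 11.7]
width: 51.6
grasp_force: 85.4
60.75 [498.6   9.9  56.3] 51.573325348325234 [ 5.38750875  0.84318355 11.72417195]
[498.1  10.6  55.9] d [-0.0007 -0.0006 -0.    ] r [ 0.1 -0.3 -0. ]
[499.7  10.3  55.1] d [0.0011 0.0004 0.0015] r [-0. -2. -0.]
```

```bash
python3 -m creep '.63 0 0 0 0 0 0;.66 0 0 0 0 0 0;.7 0 0 0 0 0 0;.75 0 0 0 0 0 0;.8 0 0 0 0 0 0;.8 0 0 0 0 0 0;.8 0 0 0 0 0 0;.8 0 0 0 0 0 0'
python3 -m creep '.8 0 0 -.01 0 0 0;.8 0 0 -.02 0 0 0;.8 0 0 -.04 0 0 0;.8 0 0 -.07 0 0 0;.8 0 0 -.10 0 0 0;.8 0 0 -.13 0 0 0;.8 0 0 -.15 0 0 0;.8 0 0 -.15 0 0 0'
python3 - <<'E'
from k import *
im=snap("scene"); x0,y0,f=250,140,5
cv2.imwrite("pics/s9.png",cv2.resize(im[y0:y0+110,x0:x0+120],None,fx=f,fy=f,interpolation=cv2.INTER_CUBIC)[:,:,::-1])
E
```

```text
time_s: 61.42
ee_pos: [497.0, 10.1, 55.4]
orientation: [-3.141, -0.665, -0.162]
force: [-0.0, -0.4, -0.8]
width: 68.2
grasp_force: 0.0
time_s: 62.08
ee_pos: [402.5, 25.7, 176.3]
orientation: [-3.139, -0.668, -0.162]
force: [-0.6, 0.9, -0.9]
width: 68.2
grasp_force: 0.0
```

View pics/s9.png

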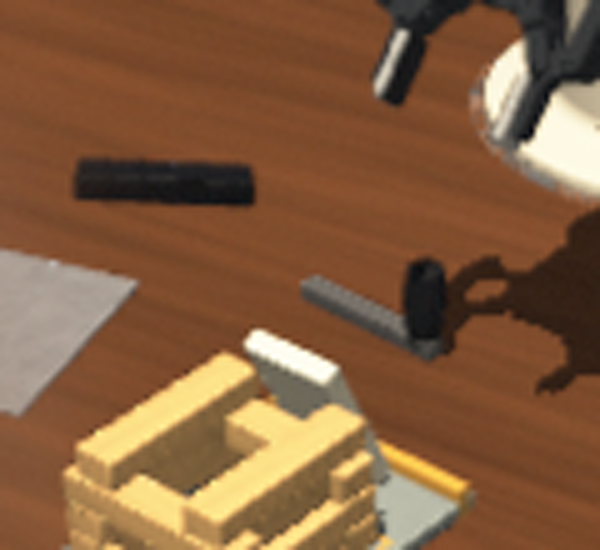

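The screen stands leaning on the crib. A quick numerical check of its lean from the top-edge corners at crop (245,345), (265,330), (340,363), (333,385):

```bash
python3 - <<'E'
from k import *
for th,xc in((24,-93),(28,-93),(30,-96),(26,-89)):
    Rf=Ro.from_euler('z',SY,degrees=True)*Ro.from_euler('y',-(90-th),degrees=True); c=np.r_[st(xc,0),10]-Rf.apply([-50,0,-6.])
    print(th,xc,[((proj("scene",c+Rf.apply([50,a,b]))[0]-[250,140]+.5)*5).round(0).tolist() for a,b in((27,6),(27,-6),(-27,-6),(-27,6))])
E
```

```text
24 -93 [[344.0, 362.0], [330.0, 379.0], [248.0, 340.0], [262.0, 323.0]]
28 -93 [[336.0, 371.0], [322.0, 390.0], [240.0, 351.0], [254.0, 333.0]]
30 -96 [[335.0, 374.0], [322.0, 393.0], [240.0, 354.0], [253.0, 335.0]]
26 -89 [[335.0, 370.0], [321.0, 388.0], [239.0, 349.0], [253.0, 331.0]]
```

Lean is about 26–28° (≈0.47 rad), square and centred, and the robot is clear.

```bash
python3 -c '
from rig import robot
print(robot.sign_off())'
```

```text
the job is handed in; nothing more can be done
None
```

I built the crib from all eight slats in four crosswise layers, leaned the opal screen squarely against it at roughly 0.45 rad from vertical with its foot just behind the middle of the lip, left the loupe and can lid where they were, and handed the job in; no verdict came back.

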